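Clamp a charango headstock blank with a tapped wedge

TASK

Stand the headstock blank on its long edge in the pocket of the wedge clamp with its dark face against the cork pad, and let go. Then set the boxwood wedge loosely into the gap between the moving jaw and the cheek, let go, and tap it down with the bronze block (do not drive it with the gripper itself) until its head is fully home on the clamp and the blank is held tight. Finally stand the block upright on the counter again, clear of the clamp, and leave the peg clip, canister and peg turner where they are.

Things in the scene. Friction and masses are not known exactly. Their poses are not given: they have to be found in the camera images.
- clamp: Wedge clamp fixed to the counter, place and yaw vary. Plywood base 150 x 190 x 15 mm, origin at the underside. In its axes (mm), from -x to +x: dark fence x -64 to -44, top z 80; sprung cork pad; pocket for the blank; moving jaw; gap for the wedge; dark fixed cheek out to x 61, top z 85. Two brass ribs on the cheek, 45 mm apart, keep the wedge in the middle.
- clamp_pocket (a point): Middle of the pocket's floor for the blank, at the clamp's (-15, 0, 15) mm; axes as the clamp's. The pocket is 30 mm wide in x (cork pad face at clamp x -30, top z 79; jaw face at x 0; both flare open by 5 mm over their top 12 mm as a lead-in) and 152 mm long in y, between two low end stops (tops at clamp z 40).
- clamp_gap (a point): Middle of the mouth of the wedge gap, at the clamp's (23.9, 0, 85) mm, level with the tops of jaw and cheek; axes as the clamp's. With the jaw open the mouth is 19.8 mm wide in x (clamp x 14 to 33.8) and narrows downwards by 1 mm in 10 on each side.
- jaw (a joint): Slide of the moving jaw (clamp y -60 to 60, top z 85, 14 mm thick near its top) towards the pad (clamp -x), in m: 0 open, as at the start; about 0.006 when the wedge is home on a blank. About 2 N moves it; it stays where left.
- pad (a joint): How far the sprung cork pad is pushed back (clamp -x), in m: 0 free, up to 0.005; 2 N per mm. Some 0.002 when the wedge is home on a blank, 0 while the blank is loose.
- blank: Red-brown cedar headstock blank 140 mm long (its y), 26 thick (x), 96 tall (z), 0.25 kg, standing loose on its long edge. Origin at the centre of its underside. A near-black 6.5 mm layer with pale dots covers its -x side (from above: a dark stripe along one side of the top edge); the +x side is cedar with dark dots. Placed rightly, its axes stand as the clamp's.
- blank_face (a point): Centre of the blank's dark face, 13 mm to -x of its middle, 48 mm above its underside.
- wedge: Pale boxwood wedge 104 mm tall, 0.12 kg, upright in the caddy, head up; origin at the centre of its tip, z up. Shank 64 mm long, 34 wide (y), thickness (x) 14 at the tip growing evenly to 26.8 under the head; head 38 (x) x 34 (y) x 40 mm with a brass band. Same either way round. In the clamp its y lies along the clamp's y.
- wedge_top (a point): Middle of the wedge's top, 104 mm above its tip. Dropped loosely in the gap the wedge stands with its tip about 29 mm below the mouth, head 35 mm proud. Home, its head rests on jaw and cheek: tip 64 mm below the mouth, middle shifted some 3 mm to clamp -x, top 125 mm above the counter. Self-locking; driving takes 3 N at first, about 15 N at the end.
- caddy: Fixed wooden stand 70 (x) x 85 (y) x 50 mm tall holding the wedge, its slot 26 x 40 mm, floor 6 mm up; origin at the underside.
- block: Heavy bronze tapping block, 0.7 kg, loose: square foot 50 x 50 x 34 mm with a square 24 x 24 mm grip post above it, 81 mm tall in all. Origin at the centre of the underside, z up. Its flat underside does the tapping.
- clip: Bystander: steel spring clip, foot 50 x 44 mm, holding two dark pegs upright, 136 mm tall, origin at the underside. Loose; not to be moved.
- canister: Bystander: copper screw-top canister, 64 mm across, 108 mm tall, origin at the underside. Loose; not to be moved.
- turner: Bystander: boxwood peg turner lying along its x, 125 mm long, 28 mm thick; origin at the underside of its middle. Loose; not to be moved.

How it is judged (in metres and radians):
On the way, in this order (a step that is already met when the one before it is completed fails the run):
1. the blank stands in the pocket, dark face to the pad, released (x of blank in the frame of clamp between -0.022 and -0.009 m and y of blank in the frame of clamp between -0.012 and 0.012 m and z of blank in the frame of clamp between 0.012 and 0.019 m and angle between blank's own z axis and vertical below 0.08 rad and x of blank_face in the frame of clamp below -0.022 m and contact force between the fingers and blank below 0.1 N), for 0.2 s.
2. the wedge stands loosely in the gap, its head 10 mm or more proud, released (x of blank in the frame of clamp between -0.022 and -0.009 m and y of blank in the frame of clamp between -0.012 and 0.012 m and z of blank in the frame of clamp between 0.012 and 0.019 m and angle between blank's own z axis and vertical below 0.08 rad and x of blank_face in the frame of clamp below -0.022 m and x of wedge in the frame of clamp between 0.014 and 0.03 m and y of wedge in the frame of clamp between -0.01 and 0.01 m and angle between wedge's own z axis and vertical below 0.12 rad and z of wedge in the frame of clamp between 0.031 and 0.066 m and contact force between the fingers and wedge below 0.1 N), for 0.2 s.
3. the block strikes the wedge (contact force between block and wedge above 2 N and z of wedge in the frame of clamp above 0.025 m).
4. the wedge is home and the blank tight (x of blank in the frame of clamp between -0.022 and -0.009 m and y of blank in the frame of clamp between -0.012 and 0.012 m and z of blank in the frame of clamp between 0.012 and 0.019 m and angle between blank's own z axis and vertical below 0.08 rad and x of blank_face in the frame of clamp below -0.022 m and x of wedge in the frame of clamp between 0.014 and 0.03 m and y of wedge in the frame of clamp between -0.01 and 0.01 m and angle between wedge's own z axis and vertical below 0.12 rad and z of wedge in the frame of clamp below 0.0238 m and value of joint pad above 0.001 m), for 0.1 s.
At the end, for the whole second after the job is handed in: Blank upright (within 0.08 rad) in the pocket, within 12 mm of its middle lengthwise, dark face against the pad; wedge in the gap with its head within about 2.8 mm of the clamp's top and the pad pushed back over 1 mm; block standing upright on the counter beside the clamp; nothing moving (all of step 4 and height (world z) of block below 0.006 m and angle between block's own z axis and vertical below 0.08 rad and horizontal distance between block and clamp above 0.06 m and linear speed of each of block, wedge, blank below 0.02 m/s); the robot touches nothing.
It fails at once if the gripper drives the wedge: it touches the wedge while its head is less than 10 mm proud in the clamp (x of wedge in the frame of clamp between 0.014 and 0.03 m and y of wedge in the frame of clamp between -0.01 and 0.01 m and angle between wedge's own z axis and vertical below 0.12 rad and z of wedge in the frame of clamp below 0.031 m and contact force between any of the fingers, the arm and wedge above 1 N).
It fails at once if the clip is pushed over 20 mm or tipped (distance of clip from where it was at the start of the episode above 0.02 m or angle between clip's own z axis and vertical above 0.3 rad).
It fails at once if the canister is pushed over 20 mm or tipped (distance of canister from where it was at the start of the episode above 0.02 m or angle between canister's own z axis and vertical above 0.3 rad).
It fails at once if the turner is pushed over 20 mm or tipped (distance of turner from where it was at the start of the episode above 0.02 m).
It also fails if it takes over 72 s, if anything falls off the work surface, if the arm or the gripper's body presses on something with over 40 N, if the wrist force passes 120 N, or if a joint passes its speed limit or range.

ROBOT

A 6-joint arm with a two-finger parallel gripper is mounted at the origin on the work surface. World frame = base frame: x ahead of the robot, y to its left, z up, the work surface at z = 0. Lengths are in mm, angles in degrees, forces in N, time in s.
With the tool pointing down it reaches from about 300 to 850 mm from the base axis. Payload 4.2 kg.
Tool frame: the origin (TCP) lies midway between the tips of the shut fingers; the grasp point (between the pads) lies 19 mm behind it; z points along the fingers, y is the line along which they close (so a half turn about z gives the same grasp; the last joint's range is limited). The gripper opens to 91 mm and grips with 3 to 60 N. Pads are 32 mm wide; open, the fingers measure 118 mm over their backs; the gripper's body (76 mm by 178 mm) begins 60 mm behind the grasp point.
Start: joints at [72.88, 18.312, 89.639, -0, 72.044, -1.146], TCP at [158.243, 552.813, 213.976] pointing down, gripper open.
Joint ranges: [-177.97, 177.97], [-48.28, 115.42], [12.27, 149.76], [-77.06, 257.06], [2.81, 150.46], [-146.56, 146.56]. Speed limits (degrees/s): [147.25, 147.25, 180, 180, 180, 180].

INTERFACE

Orientations are given as [roll, pitch, yaw] about the fixed x, y, z axes, in that order (R = Rz(yaw) Ry(pitch) Rx(roll)).
In Python, from workcell import env gives the robot as it stands.
- The arm moves only by the tool step_hand, called after "Request:" by a JSON object that holds its "fn" and its "kwargs", one argument or row to a line. Schema: {"type":"object","properties":{"rows":{"type":"array","items":{"type":"array","items":{"type":"number"},"minItems":6,"maxItems":6},"minItems":1,"maxItems":8},"jaw":{"type":"number"},"grip_n":{"type":"number"},"only":{"type":"string"},"quiet":{"type":"boolean"},"lines":{"type":"string"}},"required":["rows"],"additionalProperties":false}. rows is a list of rows, 1 to 8 of them, each of 6 numbers: dx, dy, dz in mm, then a rotation vector rx, ry, rz in degrees; each row shifts and turns the commanded pose from where the row before left it, along the tool's axes as they then stand; what a row does not reach is not made up. A row lasts 1/10 s, in which the tool goes at most 50 mm and 8.59 degrees, less where a joint would pass 70% of its speed; a pose out of reach is approached as far as the arm can. jaw is the finger opening in mm, set as the call begins (left out keeps the last). The fingers move at their own pace and stop on an object; grip_n is the grip in N (left out, the last holds). Time passes only in rows, so rows that do not move let the fingers close. The tool returns the time, the measured TCP pose, the force, the opening and the grip force at its end. only (a regular expression) keeps the lines of the reply that match it, lines (a string "A,B") keeps lines A to B, and quiet returns only ok. Input that does not fit is refused with a message, and nothing moves.
- env.state(): the state, without advancing time (a new reading comes with each control period).
- env.grab_frame(name): name is "scene" or "top" or "wrist"; returns the picture (384x512x3 uint8, blue, green, red); there is no depth.
- env.camera_model(name): a dict with "fx", "fy", "cx", "cy" (pixels), "D" ([k1, k2, p1, p2, k3] as OpenCV has them; the pictures are not rectified), "T" (4x4, takes a point from camera to world coordinates). Camera axes: x right, y up, looking along -z (the intrinsics and any distortion apply to the point x, -y, -z); pixel columns grow to the right and rows downward; lengths in mm; the calibration is good to about 2 mm. A picture is of the moment at which its call begins: read the wrist's pose just before it. camera_model takes no time and is no camera call; for the wrist camera it gives the pose at the moment of the call.
- env.job_done(): hands the job in; it is judged then, once.
The state is a dict: "time_s": time; "qpos": joint angles; "qvel": joint speeds; "effort": joint torques, N m; "ee_pos": TCP position; "ee_rot": TCP orientation; "force": force on the tool from outside, world axes, zero at the start; "torque": the same for the moment, N m; "gripper_width": finger opening in mm; "gripper_force": force on a finger pad.
Only numpy, scipy, OpenCV 4.12 (cv2) and the standard library are available. Lean on these libraries where they do the work, as an engineer would, in place of code of your own. Each camera call takes 0.05 s, during which the arm holds its last target. There are 200 camera calls.

## Working session

There is one attempt and no reset: what is moved stays moved. The work goes in short steps, Python scripts to look and compute and a tool call to move; the robot and the scene stay as the last step left them, time stands still between calls to the robot, and variables do not carry over. Pictures are saved under pics/ and viewed, at most 10 in all, crops included, and the job is handed in when it is done.

```bash
ls; mkdir -p pics; python3 - <<'E'
from workcell import env
import cv2,numpy as np
for n in ("scene","top"):
    f=env.grab_frame(n); cv2.imwrite(f"pics/{n}0.png",f)
    m=env.camera_model(n); print(n,m["fx"],m["cx"],m["cy"],m["D"]); print(np.round(m["T"],3))
a=cv2.imread("pics/scene0.png");b=cv2.imread("pics/top0.png")
s=env.state();print(s["time_s"],s["ee_pos"],s["ee_rot"])
E
```

```text
pics
workcell.py
scene 487.6030669524118 250.89096035018332 193.57223836296242 [0.0369134 0.        0.        0.        0.       ]
[[ 3.970000e-01 -7.220000e-01  5.660000e-01  1.230239e+03]
 [ 9.180000e-01  3.200000e-01 -2.350000e-01 -2.826910e+02]
 [-1.200000e-02  6.130000e-01  7.900000e-01  1.022097e+03]
 [ 0.000000e+00  0.000000e+00  0.000000e+00  1.000000e+00]]
top 461.80423976709557 253.92087681350813 190.76416887301352 [-0.10727583  0.          0.          0.          0.        ]
[[-3.000000e-03  9.930000e-01 -1.170000e-01  4.464850e+02]
 [-1.000000e+00 -3.000000e-03  0.000000e+00  1.730600e+01]
 [ 0.000000e+00  1.170000e-01  9.930000e-01  1.145936e+03]
 [ 0.000000e+00  0.000000e+00  0.000000e+00  1.000000e+00]]
0.1 [158.10411922 552.35695642 213.20669503] [-1.79907041e+02  3.35374106e-04  1.64028804e+02]
```

View pics/top0.png

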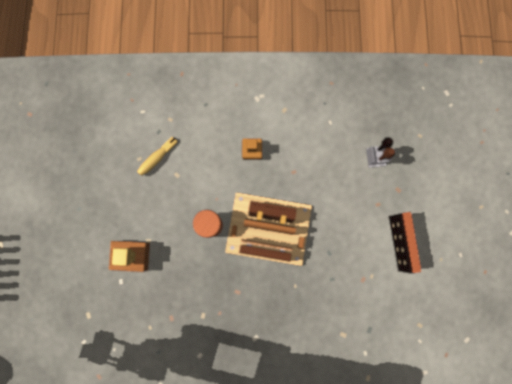

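View pics/scene0.png

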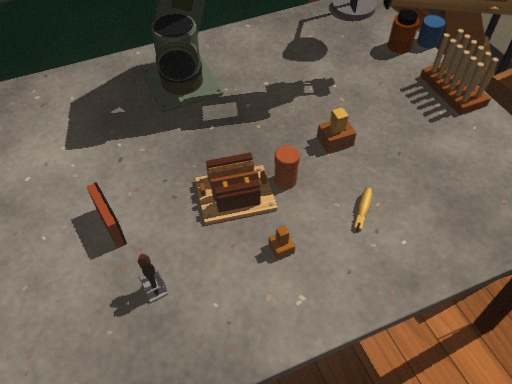

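The top view (up = world +x, right = world −y) shows:

| Item | Pixel (col, row) |
|---|---|
| clamp, cheek and ribs toward +x | (270,229) |
| canister | (207,223) |
| caddy and wedge | (129,256) |
| block | (252,149) |
| clip | (382,153) |
| turner | (158,157) |
| blank, dark face toward +y | (405,243) |

I'll zoom in and extract the masks next.

```bash
cat > h.py <<'E'
from workcell import env
import cv2,numpy as np
from scipy.spatial.transform import Rotation as Rn
def rays(m,px):
    K=np.array([[m["fx"],0,m["cx"]],[0,m["fy"],m["cy"]],[0,0,1]])
    u=cv2.undistortPoints(np.float64(px).reshape(-1,1,2),K,np.float64(m["D"])).reshape(-1,2)
    T=np.array(m["T"]); d=np.c_[u[:,0],-u[:,1],-np.ones(len(u))]@T[:3,:3].T
    return T[:3,3],d
def onplane(m,px,z):
    o,d=rays(m,px); return (o+d*((z-o[2])/d[:,2])[:,None])[:,:2]
def proj(m,P):
    T=np.array(m["T"]);c=(np.float64(P).reshape(-1,3)-T[:3,3])@T[:3,:3]
    K=np.array([[m["fx"],0,m["cx"]],[0,m["fy"],m["cy"]],[0,0,1]])
    return cv2.projectPoints(c*[1,-1,-1],np.zeros(3),np.zeros(3),K,np.float64(m["D"]))[0].reshape(-1,2)
def big(mask):
    cs=cv2.findContours(mask,cv2.RETR_EXTERNAL,cv2.CHAIN_APPROX_NONE)[0]
    return max(cs,key=cv2.contourArea)
E
python3 - <<'E'
from h import *
b=cv2.imread("pics/top0.png")
def crop(x,y,w,h,s): return cv2.resize(b[y:y+h,x:x+w],(w*s,h*s),interpolation=cv2.INTER_CUBIC)
A=crop(225,185,95,85,6); B=crop(380,205,55,75,4);C=crop(100,232,55,50,4);D=crop(232,130,40,36,4)
W=np.zeros((600,800,3),np.uint8)
W[:510,:570]=A;W[:300,575:795]=B;W[300:500,575:795]=C
cv2.imwrite("pics/crop1.png",W)
E
```

```text
(no output)
```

View pics/crop1.png

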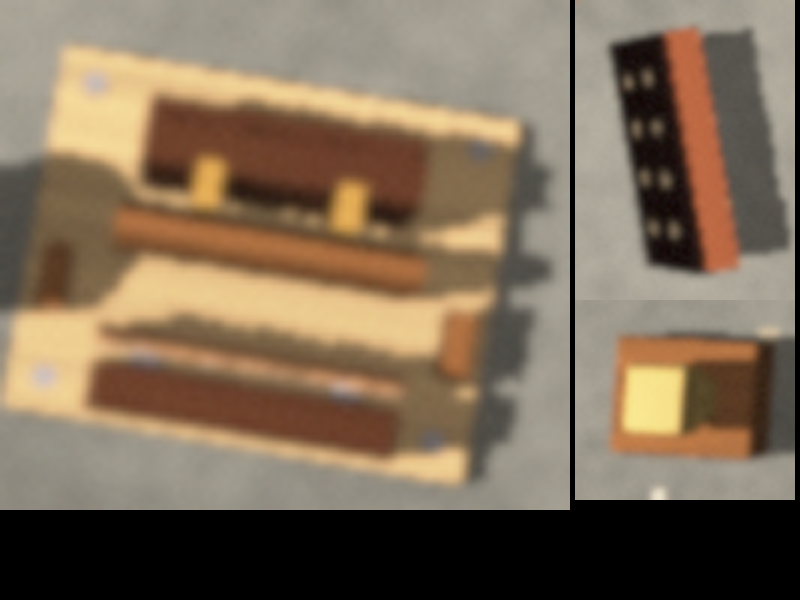

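The crop shows the clamp base corners at full-frame px (236,192.5), (312,205), (303,266) and (226,252.5). The cedar strip of the blank's top runs from (403,213)/(410.5,212) to (421,272)/(412.5,273). The wedge head is at about (123.5,255.5).

```bash
python3 - <<'E'
from h import *
np.set_printoptions(precision=1,suppress=True)
m=env.camera_model("top")
q=onplane(m,[(235.8,192.5),(312,205.3),(303,266.2),(225.8,252.5)],15)
print("base",q,q.mean(0),[np.linalg.norm(q[i]-q[i-1]) for i in range(4)])
v=(q[0]-q[1]+q[3]-q[2]);print("clamp yaw",np.degrees(np.arctan2(-v[0],v[1])))
b=onplane(m,[(403,213.3),(410.5,212),(420.8,272),(412.5,273)],96)
print("blank",b,b.mean(0),[np.linalg.norm(b[i]-b[i-1]) for i in range(4)])
w=onplane(m,[(100+(622-575)/4,232+(365-300)/4),(100+(687-575)/4,232+(365-300)/4),(100+(687-575)/4,232+(433-300)/4),(100+(622-575)/4,232+(433-300)/4)],110);print("wedge",w.mean(0),w[0]-w[2])
print("block",onplane(m,[(252,149)],60))
print("canister",onplane(m,[(207,223)],108),"clip",onplane(m,[(382,153)],40),"turner",onplane(m,[(158,157)],20))
mw=env.camera_model("wrist");print(mw["fx"],mw["T"],env.state()["ee_pos"],Rn.from_euler("xyz",env.state()["ee_rot"],degrees=True).as_matrix())
E
```

```text
base [[ 575.8   61.4]
 [ 543.6 -126.1]
 [ 395.2 -102. ]
 [ 428.9   85.6]] [485.9 -20.3] [np.float64(148.85643461129368), np.float64(190.28519083728287), np.float64(150.37576166855584), np.float64(190.56756342381064)]
clamp yaw -9.97406124839751
blank [[ 517.3 -326.4]
 [ 520.1 -344.3]
 [ 382.7 -363.7]
 [ 380.7 -344.2]] [ 450.2 -344.7] [np.float64(137.68181307704018), np.float64(18.066048883631787), np.float64(138.85492681725623), np.float64(19.638417899595108)]
wedge [420.3 318.4] [37.8 38. ]
block [[675.4  21.1]]
canister [[496.3 122.5]] clip [[ 669.7 -298.3]] turner [[664.7 255.3]]
281.9993411766898 [[  0.3  -0.9  -0.3  85.7]
 [  1.    0.3   0.1 572.6]
 [ -0.   -0.3   1.  384.6]
 [  0.    0.    0.    1. ]] [158.1 552.4 213.2] [[-1.   0.3 -0. ]
 [ 0.3  1.  -0. ]
 [-0.  -0.  -1. ]]
```
Clamp: (485.9,-20.3), yaw -10. Dimensions fit perfectly.

Clamp: (485.9, −20.3), yaw −10.0°, and the measured base sides of 190 × 150 mm match. Blank: (450, −341.5), long axis +7.8°. I'll swing over on an arc, stopping above the clamp for a wrist view.

Request:
{"fn": "step_hand", "kwargs": {
  "rows": [
    [-50, 0, 0, 0, 0, 5],
    [-50, 0, 0, 0, 0, 5],
    [-50, 0, 0, 0, 0, 5],
    [-50, 0, 0, 0, 0, 5],
    [-50, 0, 0, 0, 0, 5],
    [-50, 0, 0, 0, 0, 5],
    [-50, 0, 0, 0, 0, 5],
    [-50, 0, 0, 0, 0, 5]
  ],
  "jaw": 91,
  "grip_n": 20
}}

```text
time_s: 0.9
ee_pos: [486.6, 335.0, 213.3]
ee_rot: [-180.0, -0.0, 123.8]
force: [-0.2, 0.5, 0.3]
gripper_width: 91.5
gripper_force: 0.0
```

Request:
{"fn": "step_hand", "kwargs": {
  "rows": [
    [-50, 0, 0, 0, 0, 5],
    [-50, 0, 0, 0, 0, 5],
    [-50, 0, 0, 0, 0, 5],
    [-50, 0, 0, 0, 0, 5],
    [-50, 0, 0, 0, 0, 5],
    [-50, 0, 0, 0, 0, 5],
    [-50, 0, 0, 0, 0, 5],
    [0, 0, 0, 0, 0, 0]
  ]
}}

```text
time_s: 1.7
ee_pos: [597.7, 4.8, 213.3]
ee_rot: [-179.9, 0.1, 88.6]
force: [-0.8, 0.0, -0.4]
gripper_width: 90.9
gripper_force: 0.0
```

```bash
python3 - <<'E'
from h import *
import pickle
m=env.camera_model("wrist");f=env.grab_frame("wrist");cv2.imwrite("pics/w1.png",f);pickle.dump(m,open("w1.pkl","wb"))
cv2.imwrite("pics/w1v.png",cv2.resize(f,(800,600),interpolation=cv2.INTER_CUBIC))
E
```

```text
(no output)
```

View pics/w1v.png

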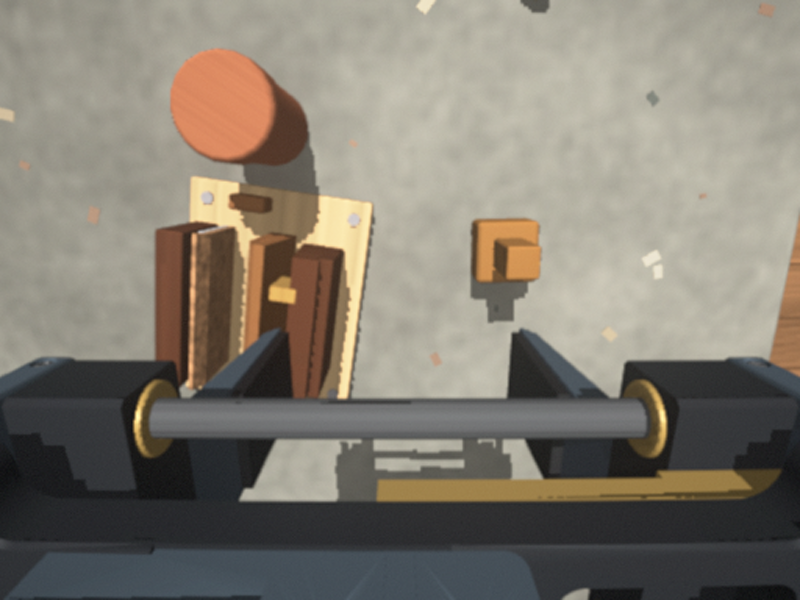

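The wrist view (800-wide) shows the clamp's +y base corners at (191,178) and (373,202), and the block's post top at (495–540, 238–279).

```bash
python3 - <<'E'
from h import *
import pickle
np.set_printoptions(precision=1,suppress=True)
m=pickle.load(open("w1.pkl","rb"));s=1.5625
q=onplane(m,np.array([(191,178),(373,202)])/s,15)
d=q[1]-q[0];print(q,np.linalg.norm(d),np.degrees(np.arctan2(d[1],d[0])))
a=np.arctan2(d[1],d[0]);print("clamp",q.mean(0)-95*np.array([-np.sin(a),np.cos(a)]))
p=onplane(m,np.array([(495,238),(540,238),(540,279),(497,280)])/s,81);print("post",p,p.mean(0))
p=onplane(m,np.array([(474,220),(538,220),(476,282)])/s,34);print("foot",p,(p[1]+p[2])/2)
E
```

```text
[[430.   86.7]
 [577.1  63.6]] 148.92170419453493 -8.944297272186635
clamp [488.8 -18.7]
post [[663.9  40.2]
 [695.   39.5]
 [696.7  10.6]
 [666.3  10.6]] [680.5  25.2]
foot [[657.   48.7]
 [707.4  47.5]
 [659.6  -1.3]] [683.5  23.1]
```

Request:
{"fn": "step_hand", "kwargs": {
  "rows": [
    [-50, 0, 0, 0, 0, 5],
    [-50, 0, 0, 0, 0, 5],
    [-50, 0, 0, 0, 0, 8],
    [-50, 0, 0, 0, 0, 8],
    [-50, 0, 0, 0, 0, 8],
    [-50, 0, 0, 0, 0, 8],
    [-50, 0, 0, 0, 0, 8],
    [0, 0, 0, 0, 0, 8]
  ]
}}

```text
time_s: 2.55
ee_pos: [477.2, -310.0, 213.6]
ee_rot: [-180.0, 0.1, 30.5]
force: [0.7, 0.1, 0.5]
gripper_width: 90.6
gripper_force: 0.0
```

```bash
cat > d.py <<'E'
from h import *
import sys
x,y,z,a=map(float,sys.argv[1:5])   # target TCP and world angle of tool y (closing line)
s=env.state();R=Rn.from_euler("xyz",s["ee_rot"],degrees=True)
Rt=Rn.from_euler("xyz",[180,0,a+90],degrees=True)
print("move",np.round(R.inv().apply(np.array([x,y,z])-s["ee_pos"]),1),"rot",np.round((R.inv()*Rt).as_rotvec(degrees=True),2),"after-rot move",np.round(Rt.inv().apply(np.array([x,y,z])-s["ee_pos"]),1))
E
python3 d.py 450 -341.5 213 -82.2
```

```text
move [-39.4  13.4   0.7] rot [-2.000e-02  1.400e-01  2.268e+01] after-rot move [-31.2  27.5   0.6]
```

Request:
{"fn": "step_hand", "kwargs": {
  "rows": [
    [-39.4, 13.4, 0, 0, 0, 7.6],
    [0, 0, 0, 0, 0, 7.6],
    [0, 0, 0, 0, 0, 7.5],
    [0, 0, 0, 0, 0, 0]
  ]
}}

```text
time_s: 2.95
ee_pos: [454.0, -338.2, 213.7]
ee_rot: [-179.9, -0.0, 8.4]
force: [1.1, 0.0, -0.7]
gripper_width: 91.1
gripper_force: 0.0
```

```bash
python3 d.py 450 -341.5 213 -82.2
python3 - <<'E'
from h import *
import pickle
m=env.camera_model("wrist");f=env.grab_frame("wrist");pickle.dump(m,open("w2.pkl","wb"))
cv2.imwrite("pics/w2v.png",cv2.resize(f,(800,600),interpolation=cv2.INTER_CUBIC))
E
```

```text
move [-4.5  2.7  0.7] rot [-0.06 -0.    0.63] after-rot move [-4.4  2.8  0.7]
```

View pics/w2v.png

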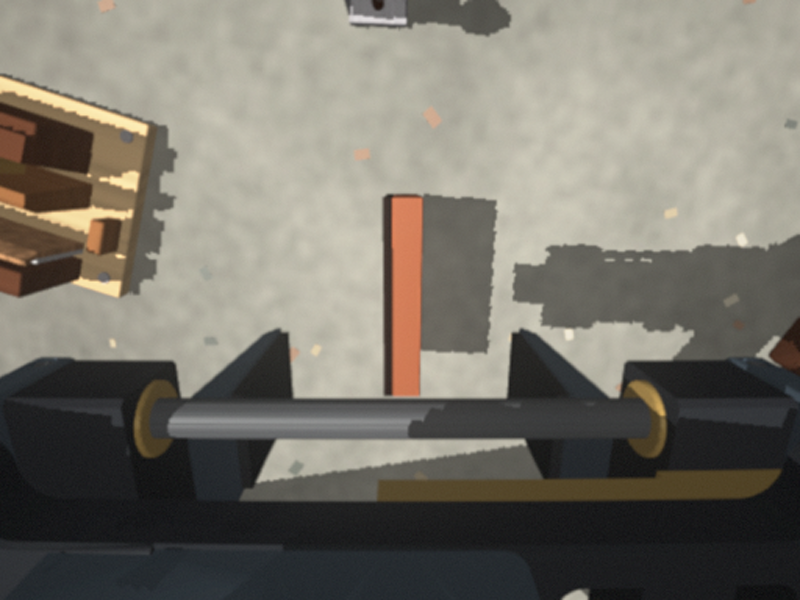

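The blank lies between the fingers with its dark stripe left, toward the clamp side. The far end of its top edge runs from (385,196) to (423,196), and a near point on the cedar edge is (420,395).

```bash
python3 - <<'E'
from h import *
import pickle
np.set_printoptions(precision=1,suppress=True)
m=pickle.load(open("w2.pkl","rb"));s=1.5625
q=onplane(m,np.array([(385,196),(423,196),(420,395)])/s,96);print(q,np.linalg.norm(q[0]-q[1]))
v=q[1]-q[2];a=np.arctan2(v[1],v[0]);print(np.degrees(a),"centre",q[:2].mean(0)-70*np.array([np.cos(a),np.sin(a)]))
E
```

```text
[[ 518.2 -319.8]
 [ 521.7 -343.8]
 [ 383.6 -364.1]] 24.260894044998008
8.345238945948932 centre [ 450.7 -342. ]
```

Both views agree. I'll descend and grip.

Request:
{"fn": "step_hand", "kwargs": {
  "rows": [
    [-4, 3, 40, 0, 0, 0.3],
    [0, 0, 45, 0, 0, 0],
    [0, 0, 40, 0, 0, 0],
    [0, 0, 14, 0, 0, 0],
    [0, 0, 0, 0, 0, 0]
  ],
  "jaw": 91
}}

```text
time_s: 3.5
ee_pos: [449.0, -340.7, 72.2]
ee_rot: [-179.7, 0.2, 8.2]
force: [0.4, 0.4, 0.4]
gripper_width: 90.7
gripper_force: 0.0
```

```bash
python3 d.py 450.5 -341.8 75 -81.9
```

```text
move [ 1.3  1.2 -2.8] rot [-0.27  0.23  0.15] after-rot move [ 1.3  1.3 -2.8]
```

Request:
{"fn": "step_hand", "kwargs": {
  "rows": [
    [0, 0, 0, 0, 0, 0],
    [0, 0, 0, 0, 0, 0],
    [0, 0, 0, 0, 0, 0],
    [0, 0, 0, 0, 0, 0],
    [0, 0, 0, 0, 0, 0],
    [0, 0, 0, 0, 0, 0]
  ],
  "jaw": 0,
  "grip_n": 40
}}

```text
time_s: 4.1
ee_pos: [450.0, -342.9, 75.2]
ee_rot: [180.0, -0.0, 8.0]
force: [0.0, -0.5, -0.1]
gripper_width: 45.7
gripper_force: 0.0
```

Request:
{"fn": "step_hand", "kwargs": {
  "rows": [
    [0, 0, 0, 0, 0, 0],
    [0, 0, 0, 0, 0, 0],
    [0, 0, 0, 0, 0, 0],
    [0, 0, 0, 0, 0, 0],
    [0, 0, -20, 0, 0, 0],
    [0, 0, -40, 0, 0, 0],
    [0, 0, -50, 0, 0, 0],
    [0, 0, -25, 0, 0, 0]
  ],
  "jaw": 0,
  "grip_n": 40
}}

```text
time_s: 4.9
ee_pos: [451.1, -343.7, 213.6]
ee_rot: [179.8, -0.2, 8.0]
force: [0.6, -1.1, -2.1]
gripper_width: 25.8
gripper_force: 39.8
```

```bash
python3 d.py 472 -17 205 -9.7
```

```text
move [  66.2 -320.7    7.6] rot [ 3.300e-01 -5.000e-02 -7.227e+01] after-rot move [325.6 -34.5   8.6]
```

Request:
{"fn": "step_hand", "kwargs": {
  "rows": [
    [0, 0, 0, 0, 0, -8],
    [0, 0, 0, 0, 0, -8],
    [0, 0, 0, 0, 0, -8],
    [0, 0, 0, 0, 0, -8],
    [0, 0, 0, 0, 0, -8],
    [0, 0, 0, 0, 0, -8],
    [0, 0, 0, 0, 0, -8],
    [0, 0, 0, 0, 0, -8]
  ]
}}

```text
time_s: 5.7
ee_pos: [449.6, -342.6, 209.1]
ee_rot: [-179.9, -0.0, 72.4]
force: [0.2, 0.5, -3.3]
gripper_width: 25.7
gripper_force: 39.8
```

Request:
{"fn": "step_hand", "kwargs": {
  "rows": [
    [20, 0, 0, 0, 0, -8.2],
    [45, -5, 0, 0, 0, 0],
    [50, -6, 0, 0, 0, 0],
    [50, -6, 0, 0, 0, 0],
    [50, -6, 0, 0, 0, 0],
    [50, -6, 0, 0, 0, 0],
    [40, -5, 0, 0, 0, 0],
    [20, 0, 0, 0, 0, 0]
  ]
}}

```text
time_s: 6.5
ee_pos: [473.4, -15.8, 209.5]
ee_rot: [-179.9, -0.1, 80.4]
force: [0.5, -0.1, -2.3]
gripper_width: 26.1
gripper_force: 39.8
```

Request:
{"fn": "step_hand", "kwargs": {
  "rows": [
    [0, 0, 0, 0, 0, 0],
    [0, 0, 0, 0, 0, 0]
  ]
}}

```text
time_s: 6.7
ee_pos: [474.0, -19.0, 209.5]
ee_rot: [-179.9, 0.0, 80.3]
force: [0.1, -1.0, -3.3]
gripper_width: 25.6
gripper_force: 39.8
```

```bash
python3 d.py 472.2 -17.2 205 -9.7
python3 - <<'E'
from h import *
import pickle
for n in("wrist","top"):
    m=env.camera_model(n);f=env.grab_frame(n);pickle.dump(m,open(n+"3.pkl","wb"));cv2.imwrite(f"pics/{n}3.png",f)
f=cv2.imread("pics/wrist3.png")
cv2.imwrite("pics/w3v.png",cv2.resize(f,(800,600),interpolation=cv2.INTER_CUBIC))
E
```

```text
move [ 1.4 -2.1  4.5] rot [-0.05  0.04  0.  ] after-rot move [ 1.4 -2.1  4.5]
```

View pics/w3v.png

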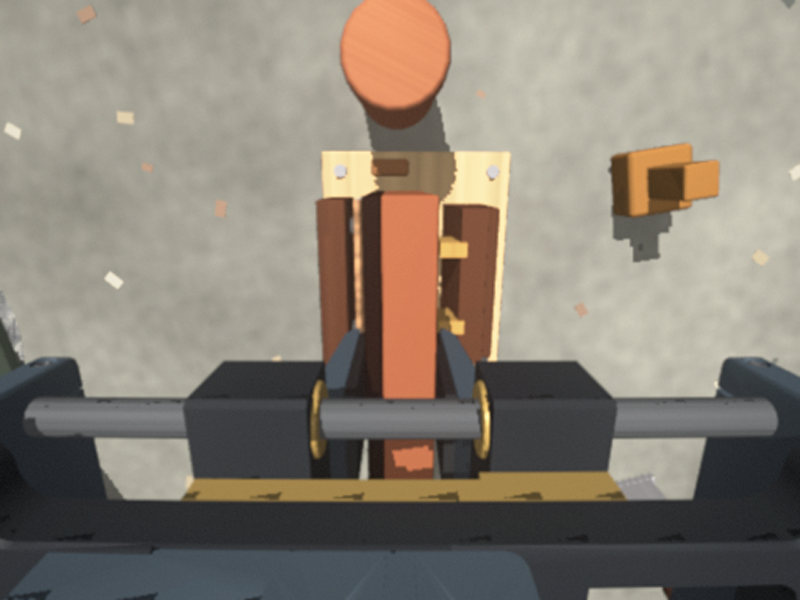

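The blank hangs over the pocket with its dark stripe toward the fence. The base corners are at (322,153) and (511,152).

```bash
python3 - <<'E'
from h import *
import pickle
np.set_printoptions(precision=1,suppress=True)
m=pickle.load(open("wrist3.pkl","rb"));s=1.5625
q=onplane(m,np.array([(322,153),(511,152.5)])/s,15)
d=q[1]-q[0];a=np.arctan2(d[1],d[0]);c=q.mean(0)-95*np.array([-np.sin(a),np.cos(a)])
print(q,np.linalg.norm(d),np.degrees(a),c)
Rc=np.array([[np.cos(a),-np.sin(a)],[np.sin(a),np.cos(a)]])
f=onplane(m,np.array([(318,199),(352,199)])/s,80);print("fence",(f-c)@Rc)
f=onplane(m,np.array([(499,208)])/s,85);print("cheek",(f-c)@Rc)
st=env.state()["ee_pos"]
f=onplane(m,np.array([(363,193),(437,194)])/s,st[2]+21);print("blank end",(f-c)@Rc,"tcp",(st[:2]-c)@Rc)
E
```

```text
[[429.8  86.6]
 [577.1  61.9]] 149.320961172048 -9.517763925170573 [487.7 -19.4]
fence [[-67.9  61.8]
 [-45.2  61.7]]
cheek [[51.9 55.8]]
blank end [[-25.7  68.9]
 [ -1.2  68.5]] tcp [-13.4  -2.6]
```

Request:
{"fn": "step_hand", "kwargs": {
  "rows": [
    [1.5, -1.3, 30, 0, 0, 0],
    [0, 0, 30, 0, 0, 0],
    [0, 0, 25, 0, 0, 0],
    [0, 0, 15, 0, 0, 0],
    [0, 0, 8, 0, 0, 0],
    [0, 0, 4, 0, 0, 0],
    [0, 0, 2, 0, 0, 0],
    [0, 0, 0, 0, 0, 0]
  ]
}}

```text
time_s: 7.6
ee_pos: [473.1, -18.2, 103.4]
ee_rot: [179.9, -0.0, 80.1]
force: [-19.1, 2.5, 55.1]
gripper_width: 26.1
gripper_force: 40.0
```

```bash
python3 d.py 472.7 -17.5 91 -9.6
```

```text
move [ 0.6 -0.6 12.4] rot [ 0.14 -0.04 -0.32] after-rot move [ 0.6 -0.5 12.4]
```

Contact came too early (55 N), so I'll back off and look.

Request:
{"fn": "step_hand", "kwargs": {
  "rows": [
    [0, 0, -10, 0, 0, 0],
    [0, 0, 0, 0, 0, 0],
    [0, 0, 0, 0, 0, 0]
  ]
}}

```text
time_s: 7.9
ee_pos: [473.2, -18.0, 105.5]
ee_rot: [-180.0, 0.0, 80.1]
force: [-0.0, 0.1, -2.3]
gripper_width: 25.6
gripper_force: 40.0
```

```bash
python3 - <<'E'
from h import *
import pickle
W=np.zeros((600,800,3),np.uint8)
for n,(x,y,w,h),o in(("wrist",(150,60,250,270),0),("scene",(180,130,130,100),1),("top",(215,180,110,100),2)):
    m=env.camera_model(n);f=env.grab_frame(n);pickle.dump(m,open(n+"4.pkl","wb"));cv2.imwrite(f"pics/{n}4.png",f)
    c=f[y:y+h,x:x+w]
    if o==0: W[:432,:400]=cv2.resize(c,(400,432))
    if o==1: W[:300,405:795]=cv2.resize(c,(390,300),interpolation=cv2.INTER_CUBIC)
    if o==2: W[300:600,405:735]=cv2.resize(c,(330,300),interpolation=cv2.INTER_CUBIC)
cv2.imwrite("pics/v4.png",W)
E
```

```text
(no output)
```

View pics/v4.png

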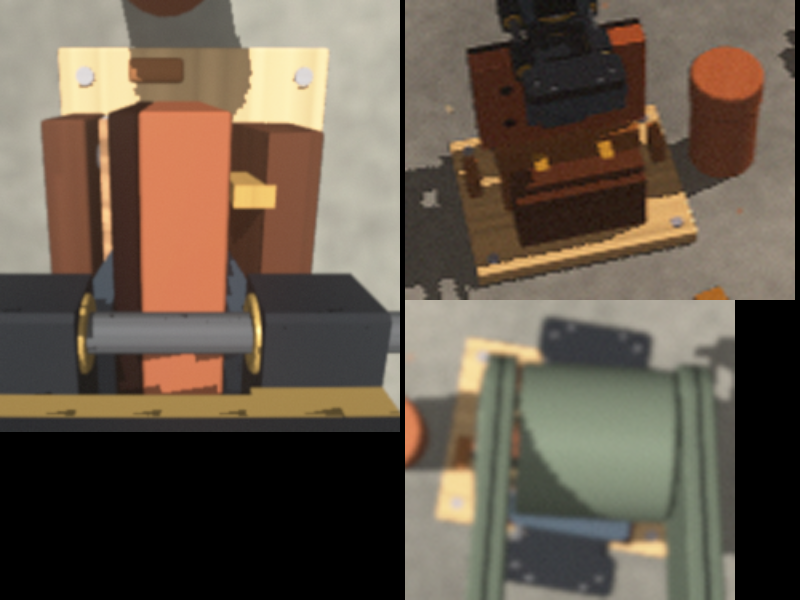

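The blank has slid up about 60 mm in the grip, so its underside sat on a clamp edge. I'll check the clamp features against the undisturbed pictures.

```bash
python3 - <<'E'
from h import *
import pickle
np.set_printoptions(precision=1,suppress=True)
c=np.array([487.5,-19.5]);a=np.radians(-9.6)
R=np.array([[np.cos(a),-np.sin(a)],[np.sin(a),np.cos(a)]])
def cl(x,y,z): return np.r_[c+R@[x,y],z]
pts={"fence-64":(-64,60,80),"fence-44":(-44,60,80),"padtop-35":(-35,60,79),"jaw5":(5,60,85),"jaw14":(14,60,85),"cheek34":(33.8,60,85),"cheek61":(61,60,85),"base":(75,95,15)}
m=env.camera_model("top");w=pickle.load(open("w1.pkl","rb"))
for k,p in pts.items(): print(k,(proj(m,cl(*p))[0]-[225,185])*6,proj(w,cl(*p))[0]*1.5625)
# blank now in wrist4: top edge of cedar, crop coords -> px
w=pickle.load(open("wrist4.pkl","rb"));px=np.array([(110,108),(231,112),(140,110)])/1.6+[150,60]
for z in(126,180,187,192):
    q=onplane(w,px,z);print(z,(q-c)@R,np.linalg.norm(q[1]-q[2]))
px=np.array([(59,48),(328,48)])/1.6+[150,60];print((onplane(w,px,15)-c)@R)
E
```

```text
fence-64 [ 86.7 393.1] [162.2 231.8]
fence-44 [ 95.4 341.3] [191.  235.8]
padtop-35 [ 99.4 318.1] [204.6 237.4]
jaw5 [116.4 214.5] [259.3 246.7]
jaw14 [120.3 191.3] [272.5 248.6]
cheek34 [128.9 140.5] [301.3 252.6]
cheek61 [140.6  71. ] [340.8 258.2]
base [64.2 41.4] [373.3 204.4]
126 [[-33.6  67.9]
 [  5.9  66.4]
 [-23.8  67.2]] 29.740940102937884
180 [[-26.7  69.8]
 [ -1.4  68.8]
 [-20.5  69.3]] 19.095550630165203
187 [[-25.9  70. ]
 [ -2.3  69.1]
 [-20.   69.6]] 17.715592735546533
192 [[-25.2  70.2]
 [ -3.   69.4]
 [-19.7  69.8]] 16.72990852510465
[[-74.5  96.4]
 [ 73.3  95.9]]
```

```bash
python3 - <<'E'
from h import *
import pickle
c=np.array([487.5,-19.5]);a=np.radians(-9.6)
R=np.array([[np.cos(a),-np.sin(a)],[np.sin(a),np.cos(a)]])
xs=np.arange(-80,84,4)
def prof(f,m,z,ys):
    out=[]
    for x in xs:
        P=np.array([np.r_[c+R@[x,y],z] for y in ys]);p=np.float32(proj(m,P)).reshape(-1,1,2)
        out.append(cv2.remap(f,p,None,cv2.INTER_LINEAR).reshape(-1,3).mean(0))
    return np.int32(out)
t=cv2.imread("pics/top0.png");w=cv2.imread("pics/w1.png");mw=pickle.load(open("w1.pkl","rb"))
A=prof(t,env.camera_model("top"),85,[-50,-40,-30,0,40]);B=prof(w,mw,85,[40,50]);
W=cv2.imread("pics/wrist3.png");C=prof(W,pickle.load(open("wrist3.pkl","rb")),85,[40,50])
for i,x in enumerate(xs): print(x,A[i],B[i],C[i])
E
```

```text
-80 [135 147 151] [151 164 167] [157 170 173]
-76 [131 152 165] [149 162 165] [162 176 179]
-72 [125 168 202] [148 161 165] [164 178 182]
-68 [ 76 109 148] [134 148 153] [ 78  94 125]
-64 [ 44  64 109] [ 55  74 115] [ 61  83 125]
-60 [ 43  65 109] [ 58  77 119] [ 65  85 131]
-56 [ 42  63 107] [ 58  78 121] [ 62  83 129]
-52 [ 49  68 104] [ 57  78 120] [ 61  83 128]
-48 [ 83 102 125] [43 57 84] [38 47 62]
-44 [108 140 181] [31 40 53] [ 98 130 170]
-40 [ 77 111 152] [103 145 196] [ 72 101 136]
-36 [ 63  89 114] [ 63  86 114] [37 45 64]
-32 [ 79 111 137] [ 59  81 107] [37 44 64]
-28 [109 155 188] [50 69 90] [33 41 59]
-24 [136 193 229] [47 65 85] [ 88 127 216]
-20 [144 203 236] [44 60 79] [ 90 130 219]
-16 [141 200 234] [44 61 82] [ 90 129 219]
-12 [136 192 229] [ 71  97 118] [ 91 130 218]
-8 [ 96 140 177] [ 81 110 131] [ 91 130 218]
-4 [ 51  84 126] [134 183 219] [ 90 130 218]
0 [ 58  99 154] [ 76 119 177] [ 90 130 218]
4 [ 64 109 170] [ 82 129 191] [ 90 128 218]
8 [ 54  90 137] [ 55  86 127] [ 89 128 217]
12 [ 64  96 122] [34 52 75] [112 156 209]
16 [ 81 121 153] [34 52 74] [43 61 86]
20 [ 54  86 113] [ 52  86 115] [39 53 80]
24 [37 61 90] [ 57  95 127] [40 53 81]
28 [ 41  70 108] [ 57  86 126] [ 54  74 116]
32 [ 47  74 119] [ 57  79 125] [ 61  83 131]
36 [ 44  67 112] [ 59  80 126] [ 61  84 132]
40 [ 44  64 110] [ 58  80 125] [ 61  84 132]
44 [ 42  63 106] [ 57  79 123] [ 62  84 131]
48 [ 42  62 104] [ 51  70 107] [ 61  82 126]
52 [ 53  78 113] [ 57  79 122] [114 157 194]
56 [ 93 132 165] [42 56 81] [166 220 242]
60 [136 193 228] [37 49 65] [165 181 184]
64 [146 201 232] [ 87 117 140] [163 179 183]
68 [136 163 181] [132 179 206] [163 177 182]
72 [142 155 160] [168 225 247] [163 178 183]
76 [140 153 158] [161 220 245] [163 178 182]
80 [140 152 157] [131 144 148] [166 179 183]
```

The fence (−69.5…−50), jaw back (9) and cheek all read about 6 mm toward −x, consistently in both cameras. So the clamp origin isn't at the base's centre. Now the same check along y.

```bash
python3 - <<'E'
from h import *
import pickle
a=np.radians(-9.6)
R=np.array([[np.cos(a),-np.sin(a)],[np.sin(a),np.cos(a)]])
c=np.array([487.5,-19.5])+R@[-6,0];print(c)
t=cv2.imread("pics/top0.png");m=env.camera_model("top")
def prof(x,z,ys,f=t,m=m):
    v=[]
    for y in ys:
        P=np.array([np.r_[c+R@[xx,y],z] for xx in x]);p=np.float32(proj(m,P)).reshape(-1,1,2)
        v.append(cv2.remap(f,p,None,cv2.INTER_LINEAR).reshape(-1,3).mean(0)[2])
    return v
for n,x,z in(("fence",(-60,-54,-48),80),("jaw",(5,8,11),85),("cheek",(42,48,54),85),("stops",(-18,-15,-12),40)):
    for e in(-1,1):
        ys=np.arange(44,100,3)*e;v=prof(x,z,ys);print(n,*["%d:%d"%(y,q) for y,q in zip(ys,v)])
w=cv2.imread("pics/w1.png");mw=pickle.load(open("w1.pkl","rb"))
for n,x,z in(("fence",(-60,-54,-48),80),("cheek",(42,48,54),85),("stops",(-18,-15,-12),40)):
        ys=np.arange(44,100,3);v=prof(x,z,ys,w,mw);print("w",n,*["%d:%d"%(y,q) for y,q in zip(ys,v)])
E
```

```text
[481.58402378 -18.49938752]
fence -44:108 -47:108 -50:109 -53:108 -56:109 -59:121 -62:136 -65:142 -68:143 -71:145 -74:153 -77:164 -80:171 -83:165 -86:130 -89:91 -92:89 -95:112 -98:133
fence 44:113 47:114 50:113 53:114 56:119 59:146 62:200 65:231 68:236 71:236 74:231 77:225 80:225 83:231 86:235 89:231 92:207 95:163 98:142
jaw -44:158 -47:160 -50:159 -53:159 -56:156 -59:143 -62:132 -65:129 -68:132 -71:137 -74:140 -77:143 -80:148 -83:151 -86:130 -89:97 -92:104 -95:124 -98:133
jaw 44:162 47:162 50:160 53:160 56:161 59:154 62:138 65:124 68:120 71:119 74:119 77:119 80:119 83:120 86:119 89:112 92:96 95:81 98:78
cheek -44:108 -47:107 -50:107 -53:115 -56:125 -59:128 -62:130 -65:129 -68:130 -71:127 -74:128 -77:129 -80:129 -83:125 -86:108 -89:88 -92:83 -95:86 -98:99
cheek 44:107 47:108 50:111 53:139 56:198 59:235 62:241 65:242 68:242 71:242 74:241 77:239 80:241 83:241 86:241 89:235 92:210 95:174 98:164
stops -44:231 -47:233 -50:231 -53:232 -56:233 -59:234 -62:233 -65:232 -68:228 -71:210 -74:179 -77:173 -80:176 -83:164 -86:138 -89:112 -92:92 -95:80 -98:79
stops 44:236 47:236 50:235 53:231 56:208 59:170 62:142 65:128 68:125 71:123 74:113 77:97 80:89 83:89 86:92 89:102 92:109 95:94 98:79
w fence 44:119 47:119 50:119 53:121 56:121 59:121 62:111 65:131 68:162 71:161 74:160 77:158 80:160 83:162 86:162 89:160 92:158 95:158 98:159
w cheek 44:110 47:114 50:119 53:120 56:117 59:100 62:96 65:94 68:228 71:233 74:214 77:210 80:208 83:183 86:199 89:181 92:190 95:196 98:202
w stops 44:204 47:224 50:230 53:233 56:239 59:240 62:241 65:231 68:177 71:155 74:163 77:130 80:99 83:103 86:103 89:96 92:122 95:132 98:122
```

The clamp is symmetric in y. Corrected clamp origin: (481.6, −18.5), yaw −9.6°, which puts the pocket at (466.8, −16) and the gap at (505.2, −22.5). I'll stand the blank on the counter at −y and regrip it high.

Request:
{"fn": "step_hand", "kwargs": {
  "rows": [
    [0, 0, -25, 0, 0, 0],
    [-30, 0, 0, 0, 0, 0],
    [-50, 0, 0, 0, 0, 0],
    [-50, 0, 0, 0, 0, 0],
    [-50, 0, 0, 0, 0, 0],
    [-35, 0, 0, 0, 0, 0],
    [0, 0, 0, 0, 0, 0]
  ]
}}

```text
time_s: 8.75
ee_pos: [436.2, -233.0, 130.0]
ee_rot: [-180.0, 0.1, 79.9]
force: [-0.4, 1.3, -2.8]
gripper_width: 26.0
gripper_force: 40.0
```

Request:
{"fn": "step_hand", "kwargs": {
  "rows": [
    [0, 0, 40, 0, 0, 0],
    [0, 0, 35, 0, 0, 0],
    [0, 0, 20, 0, 0, 0],
    [0, 0, 5, 0, 0, 0],
    [0, 0, 0, 0, 0, 0]
  ]
}}

```text
time_s: 9.25
ee_pos: [436.6, -228.3, 30.1]
ee_rot: [-179.9, -0.1, 80.3]
force: [0.1, -0.7, -2.1]
gripper_width: 25.9
gripper_force: 40.0
```

Request:
{"fn": "step_hand", "kwargs": {
  "rows": [
    [0, 0, 4, 0, 0, 0],
    [0, 0, 3, 0, 0, 0],
    [0, 0, 0, 0, 0, 0]
  ]
}}

```text
time_s: 9.55
ee_pos: [437.1, -229.1, 24.3]
ee_rot: [180.0, 0.0, 80.2]
force: [-0.1, 0.3, -3.2]
gripper_width: 25.8
gripper_force: 40.0
```

Request:
{"fn": "step_hand", "kwargs": {
  "rows": [
    [0, 0, 3, 0, 0, 0],
    [0, 0, 3, 0, 0, 0],
    [0, 0, 0, 0, 0, 0]
  ]
}}

```text
time_s: 9.85
ee_pos: [437.4, -229.3, 20.1]
ee_rot: [179.9, 0.0, 80.2]
force: [-2.4, 2.6, 15.1]
gripper_width: 25.7
gripper_force: 40.0
```

Request:
{"fn": "step_hand", "kwargs": {
  "rows": [
    [0, 0, 2, 0, 0, 0],
    [0, 0, 2, 0, 0, 0],
    [0, 0, 0, 0, 0, 0]
  ]
}}

```text
time_s: 10.15
ee_pos: [437.4, -229.3, 19.9]
ee_rot: [179.9, 0.0, 80.2]
force: [-11.2, 6.2, 50.1]
gripper_width: 26.1
gripper_force: 40.0
```

Contact with the counter. I'll release, rise 55 mm and regrip harder.

Request:
{"fn": "step_hand", "kwargs": {
  "rows": [
    [0, 0, -5, 0, 0, 0],
    [0, 0, 0, 0, 0, 0]
  ],
  "grip_n": 40
}}

```text
time_s: 10.35
ee_pos: [437.6, -229.5, 20.1]
ee_rot: [179.8, 0.1, 80.2]
force: [0.0, -0.8, -2.9]
gripper_width: 25.8
gripper_force: 40.0
```

Request:
{"fn": "step_hand", "kwargs": {
  "rows": [
    [0, 0, 0, 0, 0, 0],
    [0, 0, 0, 0, 0, 0],
    [0, 0, -15, 0, 0, 0],
    [0, 0, -30, 0, 0, 0],
    [0, 0, -10, 0, 0, 0],
    [0, 0, 0, 0, 0, 0],
    [0, 0, 0, 0, 0, 0]
  ],
  "jaw": 50
}}

```text
time_s: 11.05
ee_pos: [436.4, -228.8, 73.1]
ee_rot: [-179.9, -0.0, 80.2]
force: [0.1, 0.3, 0.2]
gripper_width: 49.9
gripper_force: 0.0
```

Request:
{"fn": "step_hand", "kwargs": {
  "rows": [
    [0, 0, 0, 0, 0, 0],
    [0, 0, 0, 0, 0, 0],
    [0, 0, 0, 0, 0, 0],
    [0, 0, 0, 0, 0, 0],
    [0, 0, 0, 0, 0, 0],
    [0, 0, 0, 0, 0, 0]
  ],
  "jaw": 0,
  "grip_n": 40
}}

```text
time_s: 11.65
ee_pos: [436.5, -228.9, 73.5]
ee_rot: [-179.9, -0.0, 80.2]
force: [0.0, 0.5, -2.5]
gripper_width: 26.0
gripper_force: 39.9
```

```bash
python3 - <<'E'
from h import *
import pickle
for n in("wrist",):
    m=env.camera_model(n);f=env.grab_frame(n);pickle.dump(m,open(n+"5.pkl","wb"));cv2.imwrite(f"pics/{n}5.png",f)
# cedar top mask
hsv=cv2.cvtColor(f,cv2.COLOR_BGR2HSV);k=cv2.inRange(hsv,(3,120,150),(14,200,255));ct=big(k);print(cv2.boundingRect(ct),cv2.minAreaRect(ct))
print(env.state()["ee_pos"])
E
```

```text
(244, 125, 37, 130) ((262.0, 189.5), (129.0, 36.0), 90.0)
[ 436.58473729 -228.90183909   73.62071041]
```

```bash
python3 - <<'E'
from h import *
import pickle
m=pickle.load(open("wrist5.pkl","rb"));q=onplane(m,[(244,124.5),(281,124.5)],96)
a=np.radians(-9.8);R=np.array([[np.cos(a),-np.sin(a)],[np.sin(a),np.cos(a)]])
print((q-[436.6,-229])@R)
E
```

```text
[[-6.415279   70.33636382]
 [12.58946208 70.35012964]]
```

Request:
{"fn": "step_hand", "kwargs": {
  "rows": [
    [0, 0, -30, 0, 0, 0],
    [0, 0, -50, 0, 0, 0],
    [0, 0, -40, 0, 0, 0],
    [0, 0, -12, 0, 0, 0],
    [0, 0, 0, 0, 0, 0]
  ]
}}

```text
time_s: 12.2
ee_pos: [437.6, -229.5, 207.2]
ee_rot: [179.8, 0.1, 80.2]
force: [-0.1, -0.6, -2.8]
gripper_width: 26.1
gripper_force: 39.9
```

```bash
python3 d.py 466.8 -16 205 -9.6
```

```text
move [215.3  -7.4   1.9] rot [ 0.2   0.06 -0.17] after-rot move [215.3  -6.8   2.2]
```

The blank is centred in the grip. Moving over the pocket.

Request:
{"fn": "step_hand", "kwargs": {
  "rows": [
    [40, -2, 0, 0, 0, 0],
    [50, -2, 0, 0, 0, 0],
    [50, -2, 0, 0, 0, 0],
    [50, -1, 0, 0, 0, 0],
    [25, 0, 0, 0, 0, 0],
    [0, 0, 0, 0, 0, 0],
    [0, 0, 0, 0, 0, 0]
  ]
}}

```text
time_s: 12.9
ee_pos: [465.1, -15.8, 203.7]
ee_rot: [-179.7, 0.1, 80.3]
force: [-0.6, -1.4, -2.4]
gripper_width: 25.6
gripper_force: 39.9
```

```bash
python3 d.py 466.8 -16.2 165 -9.6
```

```text
move [-0.   1.9 38.7] rot [-0.26  0.06 -0.07] after-rot move [-0.1  1.7 38.7]
```

Request:
{"fn": "step_hand", "kwargs": {
  "rows": [
    [0, 1, 25, 0, 0, 0],
    [0, 0, 20, 0, 0, 0],
    [0, 0, 8, 0, 0, 0],
    [0, 0, 5, 0, 0, 0],
    [0, 0, 0, 0, 0, 0]
  ]
}}

```text
time_s: 13.4
ee_pos: [467.2, -16.9, 147.5]
ee_rot: [-179.9, 0.0, 80.2]
force: [0.5, -0.3, -2.8]
gripper_width: 25.9
gripper_force: 39.9
```

```bash
python3 d.py 466.8 -16.2 92 -9.6
```

```text
move [ 0.6 -0.4 55.5] rot [-0.06  0.01 -0.24] after-rot move [ 0.6 -0.5 55.5]
```

Past the lip with no contact, so I continue down.

Request:
{"fn": "step_hand", "kwargs": {
  "rows": [
    [0, 0, 10, 0, 0, 0],
    [0, 0, 15, 0, 0, 0],
    [0, 0, 10, 0, 0, 0],
    [0, 0, 5, 0, 0, 0],
    [0, 0, 0, 0, 0, 0]
  ]
}}

```text
time_s: 13.9
ee_pos: [467.4, -16.3, 107.5]
ee_rot: [-180.0, 0.0, 80.2]
force: [-0.5, 0.4, -3.3]
gripper_width: 25.7
gripper_force: 40.0
```

```bash
python3 d.py 466.8 -16.2 92 -9.6
```

```text
move [-0.  -0.6 15.5] rot [-0.03  0.   -0.17] after-rot move [-0.  -0.6 15.5]
```

Request:
{"fn": "step_hand", "kwargs": {
  "rows": [
    [0, 0, 8, 0, 0, 0],
    [0, 0, 5, 0, 0, 0],
    [0, 0, 2, 0, 0, 0],
    [0, 0, 0, 0, 0, 0]
  ]
}}

```text
time_s: 14.3
ee_pos: [467.5, -16.3, 92.7]
ee_rot: [180.0, -0.0, 80.2]
force: [0.9, -0.8, -1.8]
gripper_width: 26.3
gripper_force: 40.0
```

Request:
{"fn": "step_hand", "kwargs": {
  "rows": [
    [0, 0, 2, 0, 0, 0],
    [0, 0, 2, 0, 0, 0],
    [0, 0, 0, 0, 0, 0]
  ]
}}

```text
time_s: 14.6
ee_pos: [467.4, -16.3, 88.8]
ee_rot: [-180.0, -0.0, 80.2]
force: [-0.1, -0.3, -2.3]
gripper_width: 25.6
gripper_force: 40.0
```

Request:
{"fn": "step_hand", "kwargs": {
  "rows": [
    [0, 0, 0, 0, 0, 0],
    [0, 0, 0, 0, 0, 0],
    [0, 0, 0, 0, 0, 0],
    [0, 0, 0, 0, 0, 0],
    [0, 0, -5, 0, 0, 0],
    [0, 0, -25, 0, 0, 0],
    [0, 0, -40, 0, 0, 0],
    [0, 0, -50, 0, 0, 0]
  ],
  "jaw": 60
}}

```text
time_s: 15.4
ee_pos: [466.1, -16.2, 209.3]
ee_rot: [-179.8, 0.0, 80.2]
force: [1.1, -0.3, -0.6]
gripper_width: 59.8
gripper_force: 0.0
```

```bash
python3 - <<'E'
from h import *
import pickle
np.set_printoptions(precision=1,suppress=True)
m=env.camera_model("wrist");f=env.grab_frame("wrist");pickle.dump(m,open("wrist6.pkl","wb"));cv2.imwrite("pics/wrist6.png",f)
hsv=cv2.cvtColor(f,cv2.COLOR_BGR2HSV);k=cv2.inRange(hsv,(3,120,150),(14,200,255));k[:,:200]=0;k[:90]=0
ct=big(k);x,y,w,h=cv2.boundingRect(ct);print(x,y,w,h)
a=np.radians(-9.6);R=np.array([[np.cos(a),-np.sin(a)],[np.sin(a),np.cos(a)]])
print((onplane(m,[(x,y),(x+w,y)],111)-[481.6,-18.5])@R)
s=env.state();print(s["ee_pos"],s["time_s"])
E
```

```text
251 121 22 134
[[-20.3  70. ]
 [  0.1  70. ]]
[471.6 -16.4 218.6] 15.45
```

The blank stands in the pocket (x ≈ −13, y ≈ 0). On to the wedge, stopping short for a wrist look.

```bash
python3 d.py 420 228 215 0
```

```text
move [232.1 -92.4   2.7] rot [ 0.83 -0.04 -9.78] after-rot move [244.4 -51.6   3.6]
```

Request:
{"fn": "step_hand", "kwargs": {
  "rows": [
    [30, 0, 0, 0, 0, -5],
    [45, -15, 0, 0, 0, -5],
    [50, -15, 0, 0, 0, 0],
    [50, -15, 0, 0, 0, 0],
    [50, 0, 0, 0, 0, 0],
    [20, 0, 0, 0, 0, 0],
    [0, 0, 0, 0, 0, 0],
    [0, 0, 0, 0, 0, 0]
  ],
  "jaw": 91
}}

```text
time_s: 16.25
ee_pos: [431.7, 224.8, 208.9]
ee_rot: [-180.0, 0.0, 90.3]
force: [0.0, 0.4, -0.5]
gripper_width: 91.1
gripper_force: 0.0
```

```bash
python3 - <<'E'
from h import *
import pickle
np.set_printoptions(precision=1,suppress=True)
print(env.state()["ee_pos"],env.state()["ee_rot"])
m=env.camera_model("wrist");f=env.grab_frame("wrist");pickle.dump(m,open("w7.pkl","wb"));cv2.imwrite("pics/w7.png",f)
cv2.imwrite("pics/w7v.png",cv2.resize(f,(800,600),interpolation=cv2.INTER_CUBIC))
E
```

```text
[431.7 224.8 208.9] [-180.     0.    90.3]
```

View pics/w7v.png

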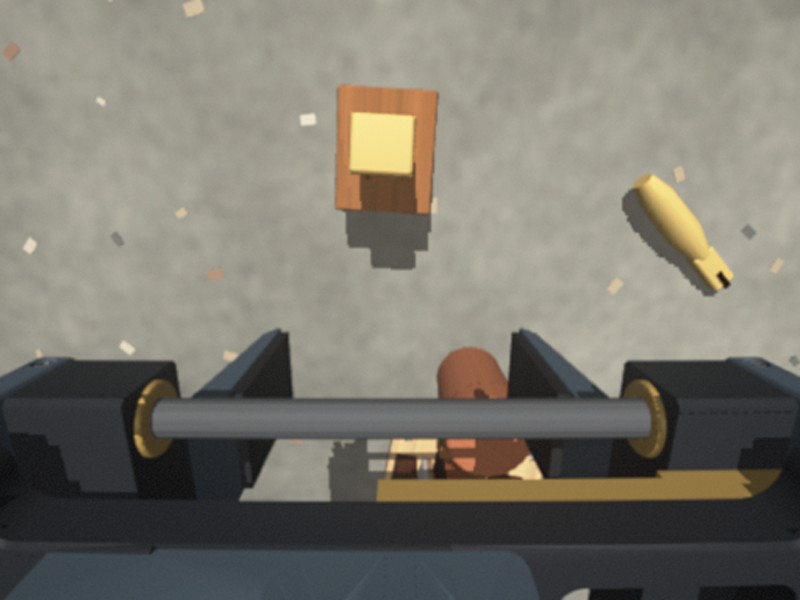

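The wedge top has corners at about (351,112), (416,115), (412,175) and (349,172) in the caddy, whose corners are (338,86), (438,90) and (432,214).

```bash
python3 - <<'E'
from h import *
import pickle
np.set_printoptions(precision=1,suppress=True)
m=pickle.load(open("w7.pkl","rb"));s=1.5625
q=onplane(m,np.array([(351,112),(416,115),(412,175),(349,172)])/s,110)
print(q,q.mean(0),[np.linalg.norm(q[i]-q[i-1]) for i in range(4)])
d=q[1]-q[0]+q[2]-q[3];print(np.degrees(np.arctan2(d[1],d[0])))
q=onplane(m,np.array([(338,86),(438,90),(432,214),(335,210)])/s,50);print("caddy",q.mean(0),q[1]-q[0],q[1]-q[2])
E
python3 d.py 420 318 215 0
```

```text
[[403.2 337.8]
 [440.3 336.3]
 [438.4 303.2]
 [401.3 304.8]] [420.8 320.5] [np.float64(33.05269466168027), np.float64(37.137891439622535), np.float64(33.152999844671236), np.float64(37.164677876581834)]
-2.2954824293414906
caddy [421.2 319.9] [68.9 -2.2] [ 2.2 84.3]
move [ 93.8 -11.5  -6.1] rot [-0.01  0.04  0.22] after-rot move [ 93.8 -11.8  -6.1]
```

Request:
{"fn": "step_hand", "kwargs": {
  "rows": [
    [40, -6, 0, 0, 0, 2.4],
    [45, -3, 0, 0, 0, 0],
    [10, 0, 0, 0, 0, 0],
    [0, 0, 0, 0, 0, 0],
    [0, 0, 0, 0, 0, 0]
  ]
}}

```text
time_s: 16.8
ee_pos: [425.0, 318.4, 208.8]
ee_rot: [-180.0, 0.1, 87.8]
force: [0.2, -0.9, -0.4]
gripper_width: 91.2
gripper_force: 0.0
```

```bash
python3 d.py 420.8 320.3 76 -2.2
```

```text
move [  1.9  -4.2 132.8] rot [-0.02  0.08 -0.04] after-rot move [  1.7  -4.2 132.8]
```

Request:
{"fn": "step_hand", "kwargs": {
  "rows": [
    [2, -4, 40, 0, 0, 0],
    [0, 0, 45, 0, 0, 0],
    [0, 0, 35, 0, 0, 0],
    [0, 0, 13, 0, 0, 0],
    [0, 0, 0, 0, 0, 0]
  ]
}}

```text
time_s: 17.3
ee_pos: [419.8, 319.4, 74.0]
ee_rot: [-179.8, 0.2, 87.7]
force: [-1.3, -0.6, -0.5]
gripper_width: 90.7
gripper_force: 0.0
```

```bash
python3 d.py 420.8 320.3 76 -2.2
```

```text
move [ 0.9  1.  -2. ] rot [-0.24  0.22 -0.08] after-rot move [ 0.9  1.  -2. ]
```

Request:
{"fn": "step_hand", "kwargs": {
  "rows": [
    [0, 0, 0, 0, 0, 0],
    [0, 0, 0, 0, 0, 0],
    [0, 0, 0, 0, 0, 0],
    [0, 0, 0, 0, 0, 0],
    [0, 0, 0, 0, 0, 0],
    [0, 0, 0, 0, 0, 0],
    [0, 0, 0, 0, 0, 0],
    [0, 0, 0, 0, 0, 0]
  ],
  "jaw": 0,
  "grip_n": 25
}}

```text
time_s: 18.1
ee_pos: [420.9, 322.4, 76.0]
ee_rot: [180.0, -0.0, 87.8]
force: [0.8, -0.6, 1.0]
gripper_width: 37.6
gripper_force: 25.0
```

Request:
{"fn": "step_hand", "kwargs": {
  "rows": [
    [0, 0, 0, 0, 0, 0],
    [0, 0, 0, 0, 0, 0]
  ]
}}

```text
time_s: 18.3
ee_pos: [420.9, 322.3, 76.0]
ee_rot: [-180.0, -0.0, 87.8]
force: [-0.2, 0.7, 1.2]
gripper_width: 37.8
gripper_force: 25.0
```

Gripped (37.8 mm). Lift and carry to above the gap.

Request:
{"fn": "step_hand", "kwargs": {
  "rows": [
    [0, 0, -30, 0, 0, 0],
    [0, 0, -50, 0, 0, 0],
    [0, 0, -50, 0, 0, 0],
    [0, 0, -20, 0, 0, 0],
    [0, 0, 0, 0, 0, 7.4],
    [0, 0, 0, 0, 0, 0]
  ]
}}

```text
time_s: 18.9
ee_pos: [421.0, 322.2, 226.4]
ee_rot: [180.0, -0.0, 80.4]
force: [-0.2, 0.3, -1.4]
gripper_width: 38.0
gripper_force: 25.0
```

```bash
python3 d.py 505.5 -20.5 215 -9.6
```

```text
move [-323.9  140.3   11.3] rot [ 0.04 -0.04  0.03] after-rot move [-323.8  140.5   11.4]
```

Request:
{"fn": "step_hand", "kwargs": {
  "rows": [
    [-40, 18, 0, 0, 0, 0],
    [-45, 19, 0, 0, 0, 0],
    [-45, 20, 0, 0, 0, 0],
    [-45, 20, 0, 0, 0, 0],
    [-45, 20, 0, 0, 0, 0],
    [-45, 19, 0, 0, 0, 0],
    [-40, 17, 0, 0, 0, 0],
    [-18, 7, 0, 0, 0, 0]
  ]
}}

```text
time_s: 19.7
ee_pos: [505.1, -23.0, 224.6]
ee_rot: [-179.9, 0.1, 80.4]
force: [-0.4, 0.1, -0.5]
gripper_width: 38.0
gripper_force: 25.0
```

Request:
{"fn": "step_hand", "kwargs": {
  "rows": [
    [0, 0, 0, 0, 0, 0],
    [0, 0, 0, 0, 0, 0],
    [0, 0, 0, 0, 0, 0]
  ]
}}

```text
time_s: 20.0
ee_pos: [504.7, -18.5, 225.4]
ee_rot: [-179.9, -0.0, 80.5]
force: [0.2, -0.0, -0.3]
gripper_width: 37.8
gripper_force: 25.0
```

```bash
python3 d.py 505.5 -20.5 160 -9.6
python3 - <<'E'
from h import *
import pickle
for n in("wrist","scene"):
    m=env.camera_model(n);f=env.grab_frame(n);pickle.dump(m,open(n+"8.pkl","wb"));cv2.imwrite(f"pics/{n}8.png",f)
s=env.state();print(s["ee_pos"])
# clamp features in the wrist view: profile along clamp x at z=85, y 45-55
a=np.radians(-9.6);R=np.array([[np.cos(a),-np.sin(a)],[np.sin(a),np.cos(a)]]);c=np.array([481.6,-18.5])
f=cv2.imread("pics/wrist8.png");m=pickle.load(open("wrist8.pkl","rb"))
for x in np.arange(-2,66,2):
    p=np.float32(proj(m,[np.r_[c+R@[x,y],85] for y in(46,50,54)])).reshape(-1,1,2)
    print(x,np.int32(cv2.remap(f,p,None,cv2.INTER_LINEAR).reshape(-1,3).mean(0)),end=" ")
E
```

```text
move [-1.9  1.2 65.4] rot [-0.08 -0.03  0.14] after-rot move [-1.9  1.1 65.4]
[504.94636328 -18.35731231 225.75410746]
-2 [40 56 91] 0 [36 51 78] 2 [41 62 89] 4 [ 63  98 144] 6 [ 79 123 184] 8 [ 84 133 198] 10 [ 84 134 199] 12 [ 84 134 200] 14 [ 59  93 137] 16 [38 57 81] 18 [39 57 81] 20 [45 65 88] 22 [102 140 169] 24 [157 215 242] 26 [106 147 180] 28 [41 56 80] 30 [38 52 76] 32 [41 56 82] 34 [ 53  74 115] 36 [ 61  84 131] 38 [ 61  84 131] 40 [ 61  84 131] 42 [ 61  84 131] 44 [ 61  84 132] 46 [ 62  84 131] 48 [ 62  84 131] 50 [ 61  83 129] 52 [ 57  78 121] 54 [ 58  80 123] 56 [ 59  81 125] 58 [ 65  89 129] 60 [148 203 235] 62 [160 219 242] 64 [170 227 248]
```

The jaw top reads 4…14 and the cheek starts at 33.5, which confirms the clamp's x. Descending.

Request:
{"fn": "step_hand", "kwargs": {
  "rows": [
    [-2, 0.7, 20, 0, 0, 0],
    [0, 0, 25, 0, 0, 0],
    [0, 0, 15, 0, 0, 0],
    [0, 0, 0, 0, 0, 0],
    [0, 0, 0, 0, 0, 0]
  ]
}}

```text
time_s: 20.6
ee_pos: [505.9, -20.9, 166.4]
ee_rot: [180.0, -0.0, 80.5]
force: [0.6, -0.8, -1.2]
gripper_width: 37.9
gripper_force: 25.0
```

```bash
python3 d.py 505.5 -20.5 130 -9.6
```

```text
move [ 0.3 -0.4 36.4] rot [ 0.02 -0.01  0.11] after-rot move [ 0.4 -0.4 36.4]
```

Request:
{"fn": "step_hand", "kwargs": {
  "rows": [
    [0, 0, 10, 0, 0, 0],
    [0, 0, 5, 0, 0, 0],
    [0, 0, 5, 0, 0, 0],
    [0, 0, 0, 0, 0, 0]
  ]
}}

```text
time_s: 21.0
ee_pos: [505.1, -21.6, 145.2]
ee_rot: [-179.9, 0.0, 80.4]
force: [0.0, 0.3, -0.6]
gripper_width: 37.8
gripper_force: 25.0
```

```bash
python3 d.py 505.5 -20.5 127 -9.6
```

```text
move [ 1.1  0.2 18.2] rot [-0.08  0.    0.03] after-rot move [ 1.1  0.2 18.2]
```

Tip is about 10 mm into the mouth without touching. Continue gently.

Request:
{"fn": "step_hand", "kwargs": {
  "rows": [
    [0, 0, 5, 0, 0, 0],
    [0, 0, 5, 0, 0, 0],
    [0, 0, 3, 0, 0, 0],
    [0, 0, 0, 0, 0, 0]
  ]
}}

```text
time_s: 21.4
ee_pos: [505.2, -21.6, 132.3]
ee_rot: [-179.9, 0.0, 80.4]
force: [-0.6, 0.2, -1.7]
gripper_width: 38.2
gripper_force: 25.0
```

Request:
{"fn": "step_hand", "kwargs": {
  "rows": [
    [0, 0, 2, 0, 0, 0],
    [0, 0, 2, 0, 0, 0],
    [0, 0, 0, 0, 0, 0]
  ]
}}

```text
time_s: 21.7
ee_pos: [505.3, -21.6, 128.6]
ee_rot: [-180.0, -0.0, 80.4]
force: [-1.3, 0.4, -1.7]
gripper_width: 38.1
gripper_force: 25.0
```

Request:
{"fn": "step_hand", "kwargs": {
  "rows": [
    [0, 0, 1.5, 0, 0, 0],
    [0, 0, 0, 0, 0, 0]
  ]
}}

```text
time_s: 21.9
ee_pos: [505.2, -21.6, 127.2]
ee_rot: [-179.9, -0.0, 80.4]
force: [-1.3, 0.0, -1.6]
gripper_width: 38.0
gripper_force: 25.0
```

Request:
{"fn": "step_hand", "kwargs": {
  "rows": [
    [0, 0, 0, 0, 0, 0],
    [0, 0, 0, 0, 0, 0],
    [0, 0, 0, 0, 0, 0],
    [0, 0, 0, 0, 0, 0],
    [0, 0, 0, 0, 0, 0],
    [0, 0, -10, 0, 0, 0],
    [0, 0, -40, 0, 0, 0],
    [0, 0, -40, 0, 0, 0]
  ],
  "jaw": 70
}}

```text
time_s: 22.7
ee_pos: [505.1, -21.6, 218.5]
ee_rot: [-179.9, 0.0, 80.4]
force: [0.6, -0.0, -0.2]
gripper_width: 70.1
gripper_force: 0.0
```

Request:
{"fn": "step_hand", "kwargs": {
  "rows": [
    [0, 0, 0, 0, 0, 0],
    [0, 0, 0, 0, 0, 0]
  ]
}}

```text
time_s: 22.9
ee_pos: [506.1, -21.7, 218.8]
ee_rot: [179.8, -0.0, 80.4]
force: [-0.3, 0.0, -0.9]
gripper_width: 70.0
gripper_force: 0.0
```

```bash
python3 - <<'E'
from h import *
import pickle
W=np.zeros((600,800,3),np.uint8)
for n,(x,y,w,h),o in(("wrist",(150,60,250,300),0),("scene",(180,130,130,100),1)):
    m=env.camera_model(n);f=env.grab_frame(n);pickle.dump(m,open(n+"9.pkl","wb"));cv2.imwrite(f"pics/{n}9.png",f)
    c=f[y:y+h,x:x+w]
    if o==0: W[:480,:400]=cv2.resize(c,(400,480))
    if o==1: W[:300,405:795]=cv2.resize(c,(390,300),interpolation=cv2.INTER_CUBIC)
cv2.imwrite("pics/v9.png",W);print(env.state()["ee_pos"])
E
```

```text
[504.82703747 -21.57989742 216.63779448]
```

View pics/v9.png

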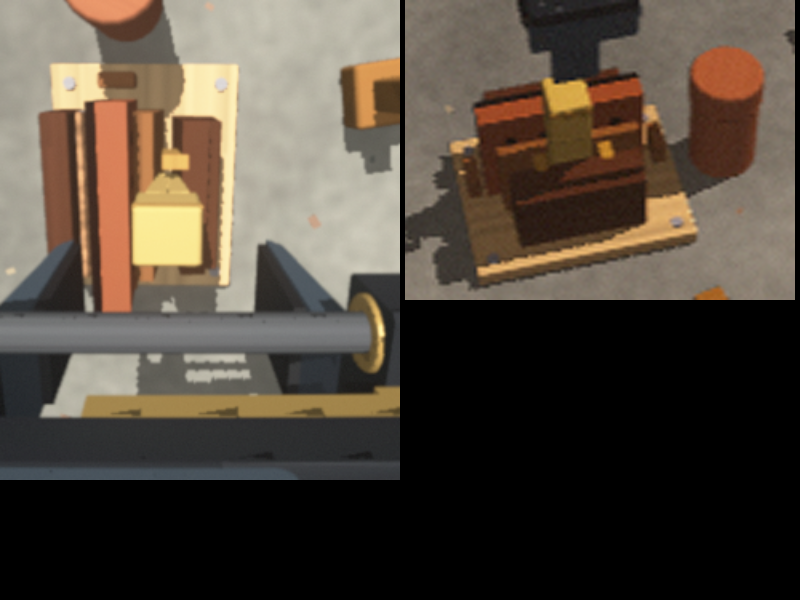

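The wedge stands loose and upright in the gap (top at crop px 132–204 × 205–268), and the blank is in the pocket. I'll locate the wedge top and the block.

```bash
python3 - <<'E'
from h import *
import pickle
np.set_printoptions(precision=1,suppress=True)
a=np.radians(-9.6);R=np.array([[np.cos(a),-np.sin(a)],[np.sin(a),np.cos(a)]]);c=np.array([481.6,-18.5])
m=pickle.load(open("wrist9.pkl","rb"))
q=onplane(m,np.array([(132,205),(203,205),(204,267),(133,267)])/1.6+[150,60],160);print(q.mean(0),q[1]-q[0],((q-c)@R),((q-c)@R).mean(0))
# block foot mask from w1 (512)
w=cv2.imread("pics/w1.png");mw=pickle.load(open("w1.pkl","rb"))
hsv=cv2.cvtColor(w,cv2.COLOR_BGR2HSV);k=cv2.inRange(hsv,(8,130,120),(20,255,255));k[:,:290]=0;k[:,360:]=0;k[:125]=0;k[200:]=0
print(cv2.boundingRect(big(k)),cv2.boxPoints(cv2.minAreaRect(big(k))))
E
python3 d.py 680 -55 215 -9.6
```

```text
[505.3 -22.8] [36.8 -6.2] [[  5.1  17.1]
 [ 42.5  17.1]
 [ 43.7 -17.8]
 [  4.9 -17.8]] [24.1 -0.3]
(304, 140, 42, 40) [[304.  140.9]
 [344.5 139.7]
 [345.5 178.7]
 [305.1 179.9]]
move [ -3.8 178.3   1.3] rot [-0.11  0.01  0.03] after-rot move [ -3.7 178.3   1.6]
```

Request:
{"fn": "step_hand", "kwargs": {
  "rows": [
    [0, 40, 0, 0, 0, -8],
    [0, 50, 0, 0, 0, 0],
    [-10, 50, 0, 0, 0, 0],
    [-20, 38, 0, 0, 0, 0],
    [0, 0, 0, 0, 0, 0],
    [0, 0, 0, 0, 0, 0]
  ],
  "jaw": 91
}}

```text
time_s: 23.6
ee_pos: [680.6, -62.1, 214.6]
ee_rot: [-179.7, -0.0, 88.4]
force: [-0.9, 0.4, 0.8]
gripper_width: 91.4
gripper_force: 0.0
```

```bash
python3 - <<'E'
from h import *
import pickle
np.set_printoptions(precision=1,suppress=True)
print(env.state()["ee_pos"],env.state()["ee_rot"])
m=env.camera_model("wrist");f=env.grab_frame("wrist");pickle.dump(m,open("w10.pkl","wb"));cv2.imwrite("pics/w10.png",f)
hsv=cv2.cvtColor(f,cv2.COLOR_BGR2HSV);k=cv2.inRange(hsv,(8,130,60),(22,255,255));p=proj(m,[682,23,60])[0];print(p)
M=np.zeros_like(k);cv2.circle(M,tuple(int(v) for v in p),60,255,-1);k&=M;k[222:]=0
print(cv2.boundingRect(big(k)))
x,y,w,h=cv2.boundingRect(big(k));x-=12;y-=12;w+=24;h+=24
cv2.imwrite("pics/w10c.png",cv2.resize(f[y:y+h,x:x+w],None,fx=8,fy=8,interpolation=cv2.INTER_CUBIC)[:600,:800]);print(x,y,w*8,h*8)
E
```

```text
[680.6 -62.1 214.6] [-179.7   -0.    88.4]
[255.6 106.7]
(238, 87, 40, 42)
226 75 512 528
```

View pics/w10c.png

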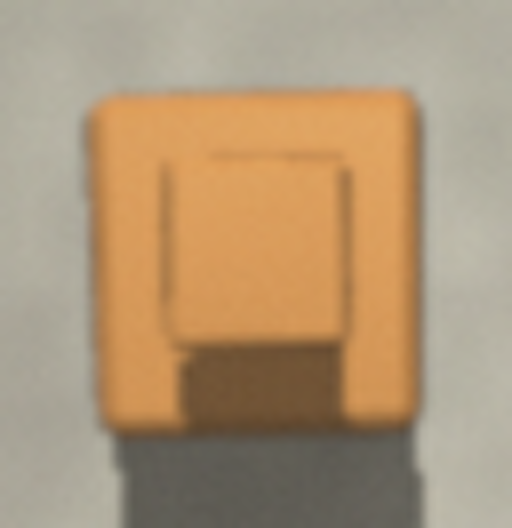

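The block's foot top spans about (95,95), (413,91), (418,426), (105,430). Its post top spans (166,155)–(346,340).

```bash
python3 - <<'E'
from h import *
import pickle
np.set_printoptions(precision=1,suppress=True)
m=pickle.load(open("w10.pkl","rb"));o=[226,75]
q=onplane(m,np.array([(95,95),(413,91),(418,426),(105,430)])/8+o,34);print(q,q.mean(0))
d=q[1]-q[0]+q[2]-q[3];print(np.degrees(np.arctan2(d[1],d[0])))
q=onplane(m,np.array([(164,155),(346,155),(346,342),(170,344)])/8+o,81);print(q,q.mean(0))
E
python3 d.py 682 24 215 -1.5
```

```text
[[661.7  46.9]
 [708.4  46.1]
 [708.7  -2. ]
 [661.1  -1.3]] [685.   22.4]
-0.9185296869077132
[[673.   34.7]
 [696.4  34. ]
 [696.   10.8]
 [673.   11.2]] [684.6  22.7]
move [85.7 -0.4  0.6] rot [-0.23 -0.04 -0.09] after-rot move [85.7 -0.3  0.6]
```

Request:
{"fn": "step_hand", "kwargs": {
  "rows": [
    [45, 3, 0, 0, 0, -0.6],
    [40, 1, 0, 0, 0, 0],
    [0, 0, 40, 0, 0, 0],
    [0, 0, 50, 0, 0, 0],
    [0, 0, 40, 0, 0, 0],
    [0, 0, 25, 0, 0, 0],
    [0, 0, 0, 0, 0, 0],
    [0, 0, 0, 0, 0, 0]
  ]
}}

```text
time_s: 24.45
ee_pos: [686.7, 23.5, 63.4]
ee_rot: [180.0, -0.0, 89.1]
force: [1.4, 0.8, -0.1]
gripper_width: 91.0
gripper_force: 0.0
```

```bash
python3 d.py 684.7 22.6 38 -1
```

```text
move [-0.9 -1.9 25.4] rot [ 0.01 -0.01  0.05] after-rot move [-0.9 -1.9 25.4]
```

Request:
{"fn": "step_hand", "kwargs": {
  "rows": [
    [-1, -1.5, 15, 0, 0, 0],
    [0, 0, 9, 0, 0, 0],
    [0, 0, 0, 0, 0, 0],
    [0, 0, 0, 0, 0, 0],
    [0, 0, 0, 0, 0, 0],
    [0, 0, 0, 0, 0, 0],
    [0, 0, 0, 0, 0, 0],
    [0, 0, 0, 0, 0, 0]
  ],
  "jaw": 0,
  "grip_n": 55
}}

```text
time_s: 25.25
ee_pos: [685.7, 22.1, 38.6]
ee_rot: [180.0, -0.0, 89.0]
force: [1.4, -0.6, -0.8]
gripper_width: 29.7
gripper_force: 0.0
```

Request:
{"fn": "step_hand", "kwargs": {
  "rows": [
    [0, 0, 0, 0, 0, 0],
    [0, 0, 0, 0, 0, 0],
    [0, 0, 0, 0, 0, 0],
    [0, 0, 0, 0, 0, 0],
    [0, 0, 0, 0, 0, 0],
    [0, 0, 0, 0, 0, 0]
  ]
}}

```text
time_s: 25.85
ee_pos: [684.7, 22.1, 38.5]
ee_rot: [-179.9, -0.0, 89.0]
force: [-5.9, 0.8, 4.2]
gripper_width: 23.8
gripper_force: 55.0
```

Request:
{"fn": "step_hand", "kwargs": {
  "rows": [
    [0, 0, -30, 0, 0, 0],
    [0, 0, -50, 0, 0, 0],
    [0, 0, -50, 0, 0, 0],
    [0, 0, -50, 0, 0, 0],
    [0, 0, -10, 0, 0, 8.4],
    [0, 0, 0, 0, 0, 0],
    [0, 0, 0, 0, 0, 0]
  ]
}}

```text
time_s: 26.55
ee_pos: [684.9, 22.0, 225.6]
ee_rot: [-179.8, 0.0, 80.8]
force: [0.2, -0.6, -7.3]
gripper_width: 23.6
gripper_force: 55.0
```

```bash
python3 d.py 504.2 -22.5 225 -9.6
```

```text
move [ -72.9 -171.3    1.3] rot [-0.21  0.04  0.39] after-rot move [ -74.  -170.8    0.6]
```

Request:
{"fn": "step_hand", "kwargs": {
  "rows": [
    [-17, -40, 0, 0, 0, 0],
    [-20, -45, 0, 0, 0, 0],
    [-20, -45, 0, 0, 0, 0],
    [-16, -40, 0, 0, 0, 0],
    [0, -1, 0, 0, 0, 0],
    [0, 0, 0, 0, 0, 0],
    [0, 0, 0, 0, 0, 0]
  ]
}}

```text
time_s: 27.25
ee_pos: [505.5, -22.0, 227.3]
ee_rot: [-179.9, -0.0, 80.7]
force: [0.6, -0.6, -6.7]
gripper_width: 23.9
gripper_force: 55.0
```

```bash
python3 d.py 504.2 -22.5 198.5 -9.6
```

```text
move [-0.7 -1.2 28.8] rot [-0.06 -0.01  0.29] after-rot move [-0.7 -1.2 28.8]
```

Request:
{"fn": "step_hand", "kwargs": {
  "rows": [
    [-0.5, -1, 15, 0, 0, 0],
    [0, 0, 9, 0, 0, 0],
    [0, 0, 4, 0, 0, 0],
    [0, 0, 3, 0, 0, 0],
    [0, 0, 3, 0, 0, 0],
    [0, 0, 3, 0, 0, 0],
    [0, 0, 0, 0, 0, 0]
  ]
}}

```text
time_s: 27.95
ee_pos: [503.5, -22.2, 191.8]
ee_rot: [-180.0, -0.0, 80.6]
force: [-4.4, 1.1, -0.2]
gripper_width: 23.7
gripper_force: 55.0
```

Request:
{"fn": "step_hand", "kwargs": {
  "rows": [
    [0, 0, 4, 0, 0, 0],
    [0, 0, 4, 0, 0, 0],
    [0, 0, 4, 0, 0, 0],
    [0, 0, 4, 0, 0, 0],
    [0, 0, 0, 0, 0, 0]
  ]
}}

```text
time_s: 28.45
ee_pos: [503.3, -22.3, 175.4]
ee_rot: [-180.0, -0.0, 80.6]
force: [0.1, -0.3, -7.4]
gripper_width: 24.2
gripper_force: 55.0
```

Request:
{"fn": "step_hand", "kwargs": {
  "rows": [
    [0, 0, 3, 0, 0, 0],
    [0, 0, 2, 0, 0, 0],
    [0, 0, 0, 0, 0, 0]
  ]
}}

```text
time_s: 28.75
ee_pos: [504.4, -22.5, 171.6]
ee_rot: [179.9, -0.0, 80.6]
force: [-4.0, 0.5, 5.9]
gripper_width: 23.6
gripper_force: 55.0
```

Request:
{"fn": "step_hand", "kwargs": {
  "rows": [
    [0, 0, 3, 0, 0, 0],
    [0, 0, 2, 0, 0, 0],
    [0, 0, 0, 0, 0, 0]
  ]
}}

```text
time_s: 29.05
ee_pos: [504.1, -22.3, 167.7]
ee_rot: [179.9, -0.0, 80.6]
force: [-5.9, 1.7, 13.3]
gripper_width: 23.8
gripper_force: 55.0
```

Driving well (about 20 N now); keep going until the force jumps.

Request:
{"fn": "step_hand", "kwargs": {
  "rows": [
    [0, 0, 2, 0, 0, 0],
    [0, 0, 2, 0, 0, 0],
    [0, 0, 0, 0, 0, 0]
  ]
}}

```text
time_s: 29.35
ee_pos: [503.8, -22.3, 164.5]
ee_rot: [179.9, -0.0, 80.6]
force: [-8.5, 1.9, 20.2]
gripper_width: 24.1
gripper_force: 55.0
```

Request:
{"fn": "step_hand", "kwargs": {
  "rows": [
    [0, 0, 2, 0, 0, 0],
    [0, 0, 2, 0, 0, 0],
    [0, 0, 0, 0, 0, 0]
  ]
}}

```text
time_s: 29.65
ee_pos: [503.8, -22.2, 163.2]
ee_rot: [179.9, -0.0, 80.6]
force: [-13.0, 1.7, 35.7]
gripper_width: 24.1
gripper_force: 55.0
```

Request:
{"fn": "step_hand", "kwargs": {
  "rows": [
    [0, 0, 2, 0, 0, 0],
    [0, 0, 1, 0, 0, 0],
    [0, 0, 0, 0, 0, 0]
  ]
}}

```text
time_s: 29.95
ee_pos: [503.8, -22.2, 163.0]
ee_rot: [179.8, -0.1, 80.6]
force: [-19.1, 1.4, 51.8]
gripper_width: 23.9
gripper_force: 55.1
```

Firm stop at 163 (expected 163.5), so the wedge is home. I'll lift off, carry the block back and check the clamp on the way.

Request:
{"fn": "step_hand", "kwargs": {
  "rows": [
    [0, 0, -20, 0, 0, 0],
    [0, 0, -30, 0, 0, 0],
    [0, 0, -25, 0, 0, 0],
    [0, 0, 0, 0, 0, 0]
  ]
}}

```text
time_s: 30.35
ee_pos: [507.3, -22.8, 232.3]
ee_rot: [179.4, -0.1, 80.6]
force: [0.6, 0.3, -5.5]
gripper_width: 23.7
gripper_force: 55.0
```

```bash
python3 d.py 684.7 22.3 225 -9.6
```

```text
move [ 73.4 167.6   9.1] rot [ 0.58 -0.05  0.22] after-rot move [ 74.  167.4   7.3]
```

Request:
{"fn": "step_hand", "kwargs": {
  "rows": [
    [18, 40, 0, 0, 0, 0],
    [20, 45, 0, 0, 0, 0],
    [20, 45, 0, 0, 0, 0],
    [16, 40, 0, 0, 0, 0],
    [0, 1, 0, 0, 0, 0],
    [0, 0, 0, 0, 0, 0],
    [0, 0, 0, 0, 0, 0]
  ]
}}

```text
time_s: 31.05
ee_pos: [683.6, 22.5, 227.3]
ee_rot: [-179.8, 0.0, 80.6]
force: [-0.1, 0.0, -6.5]
gripper_width: 23.8
gripper_force: 55.0
```

```bash
python3 d.py 684.7 22.3 40 -9.6
```

```text
move [1.000e-01 1.700e+00 1.873e+02] rot [-0.2   0.04  0.21] after-rot move [  0.    1.1 187.3]
```

Request:
{"fn": "step_hand", "kwargs": {
  "rows": [
    [0, 0, 45, 0, 0, 0],
    [0, 0, 50, 0, 0, 0],
    [0, 0, 50, 0, 0, 0],
    [0, 0, 30, 0, 0, 0],
    [0, 0, 8, 0, 0, 0],
    [0, 0, 0, 0, 0, 0]
  ]
}}

```text
time_s: 31.65
ee_pos: [683.8, 22.4, 46.0]
ee_rot: [-179.9, 0.0, 80.6]
force: [0.7, 0.6, -5.8]
gripper_width: 23.9
gripper_force: 55.0
```

Request:
{"fn": "step_hand", "kwargs": {
  "rows": [
    [0, 0, 2, 0, 0, 0],
    [0, 0, 2, 0, 0, 0],
    [0, 0, 1.5, 0, 0, 0],
    [0, 0, 0, 0, 0, 0]
  ]
}}

```text
time_s: 32.05
ee_pos: [685.0, 22.8, 41.8]
ee_rot: [179.9, -0.0, 80.6]
force: [-0.4, 0.0, -6.3]
gripper_width: 23.6
gripper_force: 55.0
```

Request:
{"fn": "step_hand", "kwargs": {
  "rows": [
    [0, 0, 1.5, 0, 0, 0],
    [0, 0, 1, 0, 0, 0],
    [0, 0, 0.5, 0, 0, 0],
    [0, 0, 0, 0, 0, 0]
  ]
}}

```text
time_s: 32.45
ee_pos: [684.9, 22.7, 38.4]
ee_rot: [180.0, -0.0, 80.6]
force: [-0.9, 0.2, -3.0]
gripper_width: 24.0
gripper_force: 55.0
```

Request:
{"fn": "step_hand", "kwargs": {
  "rows": [
    [0, 0, 0, 0, 0, 0],
    [0, 0, 0, 0, 0, 0],
    [0, 0, 0, 0, 0, 0],
    [0, 0, 0, 0, 0, 0],
    [0, 0, 0, 0, 0, 0],
    [0, 0, -20, 0, 0, 0],
    [0, 0, -50, 0, 0, 0],
    [0, 0, -50, 0, 0, 0]
  ],
  "jaw": 70
}}

```text
time_s: 33.25
ee_pos: [684.0, 22.7, 158.2]
ee_rot: [-179.8, 0.0, 80.6]
force: [0.2, -0.1, -0.4]
gripper_width: 69.8
gripper_force: 0.0
```

Request:
{"fn": "step_hand", "kwargs": {
  "rows": [
    [0, 0, -50, 0, 0, 0],
    [-50, 0, 0, 0, 0, 0],
    [-50, 0, 0, 0, 0, 0],
    [0, 0, 0, 0, 0, 0],
    [0, 0, 0, 0, 0, 0]
  ]
}}

```text
time_s: 33.75
ee_pos: [668.2, -76.9, 208.0]
ee_rot: [180.0, -0.0, 80.5]
force: [0.6, -0.3, -0.1]
gripper_width: 69.8
gripper_force: 0.0
```

```bash
python3 - <<'E'
from h import *
import pickle
np.set_printoptions(precision=1,suppress=True)
for n in("wrist","scene","top"):
    m=env.camera_model(n);f=env.grab_frame(n);pickle.dump(m,open(n+"11.pkl","wb"));cv2.imwrite(f"pics/{n}11.png",f)
# yellow wedge head in scene before(9)/after: extents; block comparison with scene0
for n in("scene9","scene11"):
    f=cv2.imread(f"pics/{n}.png");h=cv2.cvtColor(f,cv2.COLOR_BGR2HSV);k=cv2.inRange(h,(20,90,120),(32,255,255));k[:, :225]=0;k[:,250:]=0;k[:150]=0;k[200:]=0
    print(n,cv2.boundingRect(big(k)),cv2.contourArea(big(k)))
m=env.camera_model("scene")
a=np.radians(-9.6);R=np.array([[np.cos(a),-np.sin(a)],[np.sin(a),np.cos(a)]]);c=np.array([481.6,-18.5])
for z,dx in((160,0),(125,-3)): print(z,proj(m,[np.r_[c+R@[24+dx+sx*19,sy*17],z] for sx in(-1,1) for sy in(-1,1)]))
A=cv2.imread("pics/scene0.png").astype(int);B=cv2.imread("pics/scene11.png").astype(int)
d=(np.abs(A-B).max(2)>40).astype(np.uint8)
for nm,(x,y,w,h) in dict(clip=(130,245,40,60),can=(270,145,32,45),turner=(350,180,28,55),block=(264,222,36,40)).items(): print(nm,d[y:y+h,x:x+w].sum())
E
```

```text
scene9 (226, 156, 15, 12) 93.0Traceback (most recent call last):
  File "<stdin>", line 9, in <module>
  File "h.py", line 17, in big
    return max(cs,key=cv2.contourArea)
ValueError: max() iterable argument is empty
```

No views left, so I'll check numerically, with the wrist camera in front of the clamp.

Request:
{"fn": "step_hand", "kwargs": {
  "rows": [
    [0, -40, 0, 0, 0, 0],
    [0, -45, 0, 0, 0, 0],
    [0, -40, 0, 0, 0, 0],
    [0, -30, 0, 0, 0, 0],
    [0, 0, 0, 0, 0, 0],
    [0, 0, 0, 0, 0, 0]
  ]
}}

```text
time_s: 34.5
ee_pos: [516.0, -49.7, 208.5]
ee_rot: [179.9, -0.0, 80.7]
force: [0.7, -0.1, 0.2]
gripper_width: 69.7
gripper_force: 0.0
```

```bash
python3 - <<'E'
from h import *
import pickle
np.set_printoptions(precision=1,suppress=True)
a=np.radians(-9.6);R=np.array([[np.cos(a),-np.sin(a)],[np.sin(a),np.cos(a)]]);c=np.array([481.6,-18.5])
m=env.camera_model("wrist");f=env.grab_frame("wrist");cv2.imwrite("pics/w12.png",f);print(env.state()["ee_pos"])
s=env.grab_frame("scene");cv2.imwrite("pics/scene12.png",s)
h=cv2.cvtColor(f,cv2.COLOR_BGR2HSV)
k=cv2.inRange(h,(20,80,170),(32,255,255))
p=proj(m,[np.r_[c+R@[21,0],125]])[0];print("pred",p,f[int(p[1]),int(p[0])],h[int(p[1]),int(p[0])])
n,l,st,ce=cv2.connectedComponentsWithStats(k);
for i in range(1,n):
    if st[i,4]>150:print(st[i])
lab=l[int(p[1]),int(p[0])]
if lab:
    (x,y,w,hh)=st[lab,:4]
    for z in(125,140,160): q=(onplane(m,[(x,y),(x+w,y),(x+w,y+hh),(x,y+hh)],z)-c)@R;print(z,q,q.mean(0))
k=cv2.inRange(h,(3,120,120),(14,200,255));n,l,st,ce=cv2.connectedComponentsWithStats(k)
for i in range(1,n):
    if st[i,4]>300:
        x,y,w,hh=st[i,:4];print("cedar",st[i],((onplane(m,[(x,y),(x+w,y)],111)-c)@R).ravel())
A=cv2.imread("pics/scene0.png").astype(int);d=(np.abs(A-s).max(2)>40).astype(np.uint8)
for nm,(x,y,w,hh) in dict(clip=(130,245,40,60),can=(270,145,32,45),turner=(350,180,28,55),block=(264,222,36,40)).items(): print(nm,d[y:y+hh,x:x+w].sum())
E
```

```text
[516.7 -50.  208.3]
pred [236.1 172. ] [152 237 252] [ 26 101 252]
[276  93   8  49 200]
[220 133  34  20 289]
[ 215  154   41   37 1442]
125 [[  2.2  16.4]
 [ 39.2  16.6]
 [ 39.4 -17.9]
 [  1.1 -18.1]] [20.4 -0.7]
140 [[  4.3  18.4]
 [ 39.1  18.5]
 [ 39.3 -14. ]
 [  3.2 -14.1]] [21.5  2.2]
160 [[ 7.1 20.9]
 [39.  21.1]
 [39.2 -8.7]
 [ 6.1 -8.9]] [22.8  6.1]
cedar [ 164    0   72   42 2373] [-38.9 144.2  21.7 144.2]
cedar [ 184   93   26  144 2702] [-26.1  69.7  -2.6  69.7]
cedar [213 103  13  49 482] [-0.2 61.1 11.7 61.1]
cedar [ 157  105   22  109 1617] [-51.5  59.2 -31.3  59.2]
cedar [ 250  111   26  103 1706] [33.5 54.2 57.3 54.3]
clip 829
can 0
turner 0
block 61
```

The wedge is home: a 38 × 34.5 mm top at z = 125, centre x 20.4. The clip area differs in the scene view, possibly because of the arm's shadow, so I'll check it in the top view along with the block.

```bash
python3 - <<'E'
from h import *
np.set_printoptions(precision=1,suppress=True)
t=env.grab_frame("top");cv2.imwrite("pics/top13.png",t);m=env.camera_model("top")
A=cv2.imread("pics/top0.png")
for n,B in(("top13",t),("top11",cv2.imread("pics/top11.png"))):
    d=(np.abs(A.astype(int)-B).max(2)>40).astype(np.uint8)
    for nm,(x,y,w,h) in dict(clip=(364,134,36,36),turner=(132,132,52,46),can=(190,206,34,34),block=(238,134,28,28)).items(): print(n,nm,d[y:y+h,x:x+w].sum(),end="; ")
s0=cv2.imread("pics/scene0.png").astype(int);s=cv2.imread("pics/scene12.png").astype(int)
r=(slice(245,305),slice(130,170));print("\nscene clip ratio",s0[r].mean(),s[r].mean())
p=proj(env.camera_model("scene"),[[670,-298,60],[516,-50,208],[516,-50,300]]);print(p)
for f in(A,t):
    h=cv2.cvtColor(f,cv2.COLOR_BGR2HSV);k=cv2.inRange(h,(8,130,90),(20,255,255));k[:130]=0;k[165:]=0;k[:,:236]=0;k[:,270:]=0;print(cv2.boundingRect(big(k)))
E
```

```text
top13 clip 0; top13 turner 0; top13 can 0; top13 block 7; top11 clip 662; top11 turner 0; top11 can 0; top11 block 10; 
scene clip ratio 94.3411111111111 71.88958333333333
[[148.4 280. ]
 [224.1 153.1]
 [221.7 123.4]]
(243, 139, 19, 20)
(241, 138, 21, 22)
```

The clip, canister and turner haven't moved, and the block stands back in its place. Handing in.

```bash
python3 -c "
from workcell import env
print(env.job_done())"
```

```text
the job is handed in; nothing more can be done
None
```

I handed the job in at about 35 s with no verdict returned: by camera the blank is in the pocket (dark face to the pad) and the wedge is home after tapping with the block; the block is back on the counter, and the clip, canister and turner have not moved.

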